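# Lock the nut pair on the shelf stud

## Task

Before the shelf's upper board goes back on, lock the one pair of nuts that still stands apart, on the front left threaded stud: run the upper nut down (clockwise) and tighten it firmly, well past first touch, against the lower one, which must keep its setting. Hold the lower nut with the flat spanner from the lid rack, laid flat on the deck round that nut with its handle beside the front left corner post so that the post stops it turning, and leave the spanner fitted there when you are done. Leave everything else where it stands.

Things in the scene. Friction and masses are not known exactly. Their poses are not given: they have to be found in the camera images.
- shelf: Bamboo shelf 330 deep x 434 wide, fixed; origin on the counter under its centre, x from front (robot side) to back, y to its left. Deck surface 100 mm up. Square 25 mm corner posts rise 22 mm above the deck. Steel studs at x 10 and 125, y -165 and +165 mm, 30 mm thick, rising 82 mm above the deck, each with two hexagon nuts; only the pair at x 10, y +165 stands apart. Tray shut underneath.
- stud_foot (a point): Point on the axis of the front left stud at the deck surface; axes as the shelf's. A collar 46 mm wide, 3 mm high, lies round the stud here.
- lower_mid (a point): Centre (half-way up) of the lower nut: dark steel hexagon, 54 mm across flats, 62 across corners, 22 mm high, on the thread about 4 mm above the deck. Its z axis is the stud; two flats face its y axis, two corners its x axis. At the start its x axis is within 0.13 rad of the shelf's.
- lower_corner (a point): A corner of the lower nut, 31 mm out along its x axis, half-way up. The nut counts as keeping its setting while this point stays within 18 mm of where it started (0.58 rad of turn: room for the spanner's slack).
- lower_turn (a joint): Turn of the lower nut in rad, growing clockwise seen from above (going down). 0: its flats face the shelf's y axis. It takes about 0.12 N m to turn; unless held, it follows the upper nut round as soon as they press on each other with about 10 N.
- upper_mid (a point): Centre (half-way up) of the upper nut: dark steel hexagon, 54 mm across flats, 62 mm across corners, 28 mm high, on the same stud, which shows 20 to 28 mm above it. Two flats face its y axis, two corners its x axis.
- upper_turn (a joint): Turn of the upper nut in rad, growing clockwise from above; 0: flats face the shelf's y axis. It sinks 1.91 mm per rad (12 mm a turn). The nuts touch at upper_turn = lower_turn + 4.71. Free running takes 0.06 N m; past touching, with the lower nut held, the pressure between them grows by about 75 N per rad (0.008 N m per N). It keeps its tightness when let go; firm means over 35 N.
- upper_nut: The same upper nut; origin at the centre of its underside.
- lower_nut: The same lower nut; origin at the centre of its underside.
- spanner_jaw (a point): Flat aluminium open-ended spanner, 12 mm thick, 198 long, 0.15 to 0.23 kg. Point: jaw centre (the nut's axis when fitted), half-way through. x points out of the mouth, z is square to the faces. Head 85 wide, from 23 ahead (flared tips) to 47 behind; jaw 58 wide, throat 33 behind; handle 26 wide, to 175 behind. Starts on edge in the rack: y up, handle end drooping to the counter, head between 62 mm dowels.
- spanner_grip (a point): Point on the middle of the spanner's handle, 75 mm behind the jaw centre, half-way through the thickness and width (close to the centre of mass); axes as spanner_jaw.
- rack: Bamboo lid rack, 156 x 80 mm base 6 mm thick, fixed; origin under the jaw end of the spanner's slot, x along the slot away from the handle. Reaches x -52 to +104, y -22 to +58 mm; dowels up to 70 mm tall.
- post_face (a point): Middle of the inner face of the front left corner post, level with the deck; axes as the shelf's. The post is 25 mm square and stands to the left (+y) of this face: the face lies 27 mm to the left of the stud's axis and runs 150 to 175 mm in front of it. It stops the spanner's handle when the lower nut tries to turn clockwise.
- egg_cooker: Bystander: black egg cooker, 150 mm wide, 135 mm tall, on the deck; origin at the centre of its underside.
- salt_cellar: Bystander: steel salt cellar, 78 mm wide, 49 mm tall, on the deck; origin at the centre of its underside.
- ramekins: Bystander: stack of three white ramekins, 88 mm wide, 88 mm tall, on the deck; origin at the centre of its underside.
- lid: Bystander: yellow silicone lid, 120 mm wide, 6 mm thick, on edge in the rack; origin at its centre.
- canister: Bystander: steel canister, 80 mm wide, 120 mm tall, on the counter left of the shelf; origin at the centre of its underside.
- mug: Bystander: blue mug, 82 mm wide, 95 mm tall, behind the shelf; origin at the centre of its underside.
- mill: Bystander: dark wooden pepper mill, 56 mm wide, 168 mm tall, right of the shelf; origin at the centre of its underside.
Things that resemble listed ones, but are neither listed nor needed, are in the scene too. Of the things shaped like the part that bears spanner_jaw, the aluminium one is meant.

How it is judged:
At the end, for the whole second after the job is handed in: The nuts press on each other with over 35 N, the lower one turned less than 0.58 rad (corner within 18 mm of its start); the spanner lies flat on the deck round it (jaw centre within 15 mm of the stud axis, under 14 mm up, tilt under 0.12 rad); bystanders within 30 mm; nothing held (contact force between upper_nut and lower_nut above 35 N and distance of lower_corner from where it was at the start of the episode below 0.018 m and linear speed of upper_nut below 0.005 m/s and horizontal distance between spanner_jaw and stud_foot below 0.015 m and z of spanner_jaw in the frame of stud_foot below 0.014 m and angle between the z axis of spanner_jaw and the z axis of stud_foot, either way round below 0.12 rad and distance of each of egg_cooker, salt_cellar, ramekins, lid, canister, mug, mill from where it was at the start of the episode below 0.03 m); the robot touches nothing.
It fails at once if the lower nut is turned off its setting (its corner more than 18 mm from its start) (distance of lower_corner from where it was at the start of the episode above 0.018 m).
It fails at once if a bystander is shifted by more than 30 mm (distance of any of egg_cooker, salt_cellar, ramekins, lid, canister, mug, mill from where it was at the start of the episode above 0.03 m).
It fails at once if a bystander is tipped (angle between any of egg_cooker, salt_cellar, ramekins, lid, canister, mug, mill's own z axis and vertical above 0.35 rad).
It also fails if it takes over 72 s, if anything falls off the work surface, if the arm or the gripper's body presses on something with over 40 N, if the wrist force passes 120 N, or if a joint passes its speed limit or range.

## Robot

A 6-joint arm with a two-finger parallel gripper is mounted at the origin on the work surface. World frame = base frame: x ahead of the robot, y to its left, z up, the work surface at z = 0. Lengths are in m, angles in rad, forces in N, time in s.
With the tool pointing down it reaches from about 0.35 to 0.925 m from the base axis. Payload 6.4 kg.
Tool frame: the origin (TCP) lies midway between the tips of the shut fingers; the grasp point (between the pads) lies 19 mm behind it; z points along the fingers, y is the line along which they close (so a half turn about z gives the same grasp; the last joint's range is limited). The gripper opens to 94 mm and grips with 3 to 60 N. Pads are 16 mm wide; open, the fingers measure 119 mm over their backs; the gripper's body (75 mm by 177 mm) begins 78 mm behind the grasp point.
Start: joints at [-1.473, 0.245, 1.558, -0, 1.339, -0.174], TCP at [0.175, -0.626, 0.175] pointing down, gripper open.
Joint ranges: [-3.13, 3.13], [-1.02, 2.26], [0.13, 2.54], [-0.95, 4.09], [0.21, 2.88], [-2.74, 2.74]. Speed limits (rad/s): [2.57, 2.57, 3.14, 3.14, 3.14, 3.14].

## Interface

Orientations are given as a 3x3 rotation matrix whose columns are the frame's x, y, z axes.
In Python, from bench import manip gives the robot as it stands. The module is installed in compiled form; this text tells all that it offers.
- The arm moves only by the tool carry_out, never from a script. Its argument "increments" is a list that holds one entry, the list of rows, each a list of 6 numbers: the shift along the tool's x, y, z each as a share of 30 mm, from -1 to 1, then the turn, a rotation vector about the tool's x, y, z each as a share of 0.12 rad, from -1 to 1. In form: [[[tx, ty, tz, ax, ay, az], ...]]. A call has 1 to 8 rows; each row shifts and turns the commanded pose from where the row before left it, along the tool's axes as they then stand; what a row does not reach is not made up. A row lasts 1/12 s, in which the tool goes at most 41.7 mm and 7.16 degrees, less where a joint would pass 70% of its speed; a pose out of reach is approached as far as the arm can. A call with a number of a shift or a turn outside -1 to 1 is refused whole. A call with a gripper value outside its range is refused whole. "hand" is the finger opening in mm, from 0 to 94, set as the call begins (left out, the last holds). The fingers move at their own pace and stop on an object; the grip force is fixed at half the most. Time passes only in rows, so rows that do not move let the fingers close. It gives the time, the measured TCP pose, the force, the opening and the grip force at its end, in the units of the state.
- manip.get_obs(): the state, without advancing time (a new reading comes with each control period).
- manip.get_image(name): name is "scene" or "top" or "wrist"; returns a dict with "img" (420x560x3 uint8, red, green, blue), "camera_matrix" (3x3 intrinsics, pixels), "view" (4x4, takes a point from world to camera coordinates); the wrist camera has in their place "tool_from_camera" (4x4, takes a point from camera to tool coordinates, whose origin is the TCP and whose axes are the flange's). Camera axes: x right, y up, looking along -z (the intrinsics and any distortion apply to the point x, -y, -z); pixel columns grow to the right and rows downward; lengths in m; the calibration is good to about 2 mm. The wrist camera is an equidistant fisheye: a pixel r from the principal point sees the ray r / f radians off the axis. A picture is of the moment at which its call begins: read the wrist's pose just before it. There is no depth.
- manip.close_job(): hands the job in; it is judged then, once.
The state is a dict: "time_s": time; "q": joint angles; "joint_velocities": joint speeds; "joint_torque": joint torques, N m; "position": TCP position; "eef_rot": TCP orientation; "contact_force": force on the tool from outside, world axes, zero at the start; "ft_torque": the same for the moment, N m; "width": finger opening in m; "grasp_force": force on a finger pad.
Only numpy, scipy, OpenCV 4.12 (cv2) and the standard library are available. Lean on these libraries where they do the work, as an engineer would, in place of code of your own. Each camera call takes 0.05 s, during which the arm holds its last target. There are 200 camera calls.

## Working session

There is one attempt and no reset: what is moved stays moved. The work goes in short steps, Python scripts to look and compute and a tool call to move; the robot and the scene stay as the last step left them, time stands still between calls to the robot, and variables do not carry over. Pictures are saved under pics/ and viewed, at most 10 in all, crops included, and the job is handed in when it is done.

Besides the shell and the picture viewer there is one more tool, called after "Request:" as name(argument=value, ...), one argument or row to a line, values as JSON. carry_out: Moves the arm, as the interface text tells. Shift numbers are shares of 30 mm and turn numbers shares of 0.12 rad, none past 1 either way. Its arguments: {"type":"object","properties":{"increments":{"type":"array","items":{"type":"array","items":{"type":"array","items":{"type":"number"}}}},"hand":{"type":"number"}},"required":["increments"]}

```bash
mkdir -p pics
cat > h.py <<'E'
import numpy as np, cv2
from bench import manip
def shot(n):
    o=manip.get_obs(); d=manip.get_image(n); d['o']=o; return d
def save(d,fn,crop=None,s=1):
    im=d['img'][:,:,::-1]
    if crop: u0,v0,u1,v1=crop; im=im[v0:v1,u0:u1]
    cv2.imwrite('pics/'+fn,cv2.resize(im,None,fx=s,fy=s,interpolation=cv2.INTER_CUBIC))
def ray(d,u,v):
    K=d['camera_matrix']
    a=np.array([(u-K[0,2])/K[0,0],(v-K[1,2])/K[1,1]])
    if 'view' in d:
        c=np.array([a[0],-a[1],-1.]); V=np.linalg.inv(d['view']); R=V[:3,:3];p=V[:3,3]
    else:
        th=np.hypot(*a); s=np.sin(th)/max(th,1e-9)
        c=np.array([a[0]*s,-a[1]*s,-np.cos(th)])
        T=d['tool_from_camera']; Rt=np.array(d['o']['eef_rot']); pt=np.array(d['o']['position'])
        R=Rt@T[:3,:3]; p=pt+Rt@T[:3,3]
    r=R@c; return p,r/np.linalg.norm(r)
def plane(d,u,v,z):
    p,r=ray(d,u,v); return p+r*(z-p[2])/r[2]
def proj(d,P):
    K=d['camera_matrix']; P=np.asarray(P,float)
    if 'view' in d:
        c=d['view'][:3,:3]@P+d['view'][:3,3]; x,y=c[0]/-c[2],-c[1]/-c[2]
    else:
        T=d['tool_from_camera']; q=np.array(d['o']['eef_rot']).T@(P-np.array(d['o']['position']))
        c=T[:3,:3].T@(q-T[:3,3]); r=np.hypot(c[0],c[1]); th=np.arctan2(r,-c[2]); x,y=c[0]/r*th,-c[1]/r*th
    return np.array([K[0,0]*x+K[0,2],K[1,1]*y+K[1,2]])
def two(d1,a,d2,b):
    p,r=ray(d1,*a);q,s=ray(d2,*b)
    t=np.linalg.lstsq(np.c_[r,-s],q-p,rcond=None)[0]
    A=p+r*t[0];B=q+s*t[1]; return (A+B)/2,np.linalg.norm(A-B)
E
python3 - <<'E'
from h import *
s=shot('scene');t=shot('top')
im=np.hstack([s['img'],t['img']])
save(s,'s0.png',s=1.42);save(t,'t0.png',s=1.42)
print(t['view'],s['view'],t['camera_matrix'])
np.save('s0.npy',s,allow_pickle=True);np.save('t0.npy',t,allow_pickle=True)
print(manip.get_obs())
E
```

```text
[[-0.01322012 -0.99985921 -0.01033404  0.11335758]
 [ 0.99186143 -0.01442184  0.12650262 -0.54628511]
 [-0.12663385 -0.00857756  0.99191244 -1.59646191]
 [ 0.          0.          0.          1.        ]] [[-0.53233625  0.8465289   0.00263423  0.2066018 ]
 [-0.72600022 -0.45813822  0.51286748  0.39683693]
 [ 0.43536398  0.2711055   0.85846375 -1.53261931]
 [ 0.          0.          0.          1.        ]] [[504.85298003   0.         271.14979001]
 [  0.         504.85298003 209.62459523]
 [  0.           0.           1.        ]]
{'time_s': 0.1, 'q': array([-1.47311408e+00,  2.45698987e-01,  1.55888558e+00,  2.66229338e-05,
        1.33869962e+00, -1.74095451e-01]), 'joint_velocities': array([ 7.59453704e-04, -6.57785098e-04, -3.83386504e-03, -5.93424015e-04,
       -4.35618816e-04,  2.14029200e-05]), 'joint_torque': array([-7.28291479e-05, -4.16911447e+01, -3.15526092e+01,  6.85568014e-02,
        3.09468142e-02, -6.61339868e-05]), 'position': array([ 0.17444695, -0.62554265,  0.17358805]), 'eef_rot': array([[ 9.63296877e-01,  2.68438273e-01, -1.39184037e-04],
       [ 2.68438120e-01, -9.63295455e-01,  1.68599096e-03],
       [ 3.18509153e-04, -1.66147213e-03, -9.99998569e-01]]), 'contact_force': array([ 0.40992681, -0.73518342,  0.21910213]), 'ft_torque': array([ 0.03060277, -0.01318336, -0.01152746]), 'grasp_force': 0.0, 'width': 0.09426077799616894}
```

View pics/s0.png

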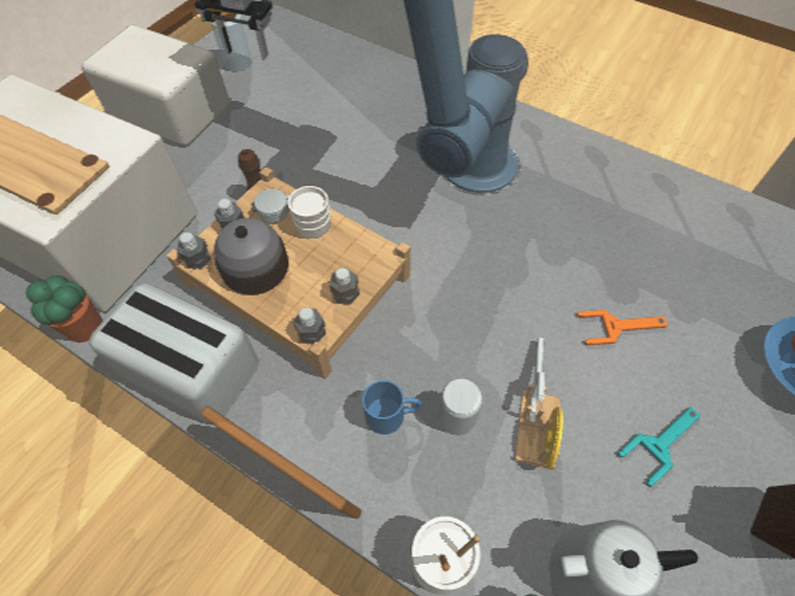

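View pics/t0.png

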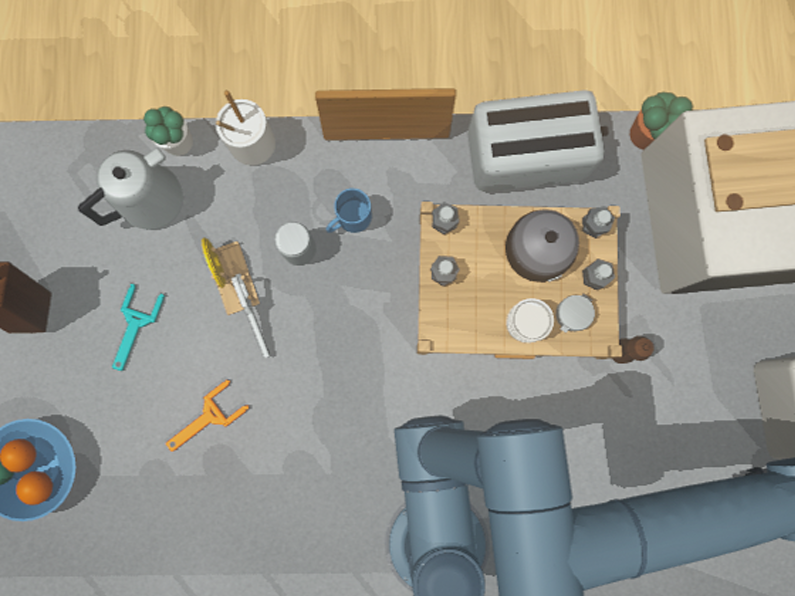

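The scene shows three fork shapes: orange (top view 211,417), teal (138,325) and aluminium, on edge in the rack (250,310). I choose the rack one. The front left stud is at (445,268) and its corner post at (425,347), both in the enlarged top view. Next I'll measure these roughly and take a close crop.

Run:
```python
from h import *
s=np.load('s0.npy',allow_pickle=True).item();t=np.load('t0.npy',allow_pickle=True).item()
k=1.42
for n,a,z in [('stud FL top',(447,263),.182),('stud BL top',(447,211),.182),('studFR',(604,267),.182),('studBR',(603,216),.182),('post FL',(425,345),.122),('postFR',(616,350),.122),('postBL',(427,209),.122),('spanner end',(268,354),.02),('span head',(240,283),.09),('lid',(209,262),.06),('rack',(238,275),.006),('can',(292,238),.12),('mug',(355,205),.095),('egg',(545,240),.2),('mill',(640,347),.168)]:
    print(n,plane(t,a[0]/k,a[1]/k,z).round(3))
A=cv2.resize(t['img'][150:270,120:220],None,fx=4,fy=4,interpolation=2)
B=cv2.resize(s['img'][225:345,345:420],None,fx=4,fy=4,interpolation=2)
cv2.imwrite('pics/c1.png',np.hstack([A,B])[:,:,::-1])
```

```text
stud FL top [ 0.6   -0.025  0.182]
stud BL top [ 0.711 -0.028  0.182]
studFR [ 0.587 -0.351  0.182]
studBR [ 0.695 -0.354  0.182]
post FL [0.434 0.021 0.122]
postFR [ 0.417 -0.385  0.122]
postBL [0.731 0.011 0.122]
spanner end [0.424 0.374 0.02 ]
span head [0.578 0.425 0.09 ]
lid [0.632 0.503 0.06 ]
rack [0.61  0.448 0.006]
can [0.671 0.306 0.12 ]
mug [0.749 0.169 0.095]
egg [ 0.642 -0.227  0.2  ]
mill [ 0.421 -0.42   0.168]
```

View pics/c1.png

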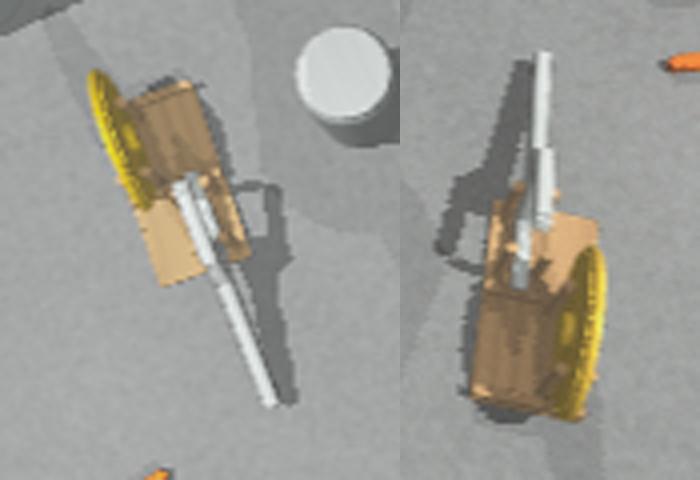

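The crop confirms the aluminium spanner: on edge in the rack, handle running to lower right, free end at crop (268,402). I'll plan a route there, keeping the tool's heading.

```bash
cat > plan.py <<'E'
from h import *
from scipy.spatial.transform import Rotation as Ro, Slerp
def down(yaw,tilt=0):  # tool z down, x at yaw; tilt: turn about tool x
    c,s=np.cos(yaw),np.sin(yaw)
    return np.array([[c,s,0],[s,-c,0],[0,0,-1.]])@Ro.from_euler('x',tilt).as_matrix()
def plan(ways,step=.9,p=None,R=None):
    o=manip.get_obs()
    if p is None: p=np.array(o['position']);R=np.array(o['eef_rot'])
    rows=[]
    for P,Q in ways:
        P=np.array(P,float);Q=R if Q is None else Q
        rv=Ro.from_matrix(R.T@Q).magnitude()
        n=max(1,int(np.ceil(max(np.linalg.norm(P-p)/.030,rv/.12)/step-1e-6)))
        S=Slerp([0,1],Ro.from_matrix([R,Q])); p0=p
        for i in range(1,n+1):
            t=p0+(P-p0)*i/n; T=S(i/n).as_matrix()
            r=np.r_[R.T@(t-p)/.03,Ro.from_matrix(R.T@T).as_rotvec()/.12].round(2)+0.
            p=p+R@r[:3]*.03; R=R@Ro.from_rotvec(r[3:]*.12).as_matrix(); rows.append(r.tolist())
    for i in range(0,len(rows),8): print(str(rows[i:i+8]).replace(' ',''))
    print('end',p.round(4),len(rows))
    return p,R
E
python3 - <<'E'
from plan import *
t=np.load('t0.npy',allow_pickle=True).item()
a=plane(t,120+268/4,150+402/4,.026);b=plane(t,120+225/4,150+285/4,.055);print(a,b,np.arctan2(*(b-a)[1::-1]))
plan([((.35,-.4,.32),None),((.47,-.05,.32),None),((.45,.36,.26),None)],1.15 if 0 else .99)
E
```

```text
[0.42013823 0.37880004 0.026     ] [0.51231152 0.40876816 0.055     ] 0.31434770425862346
[[0.7,-0.52,-0.44,0.0,0.0,0.0],[0.69,-0.51,-0.45,0.0,0.0,0.0],[0.7,-0.52,-0.44,0.0,0.0,0.0],[0.69,-0.52,-0.44,0.0,0.0,0.0],[0.7,-0.51,-0.44,0.0,0.0,0.0],[0.7,-0.52,-0.45,0.0,0.0,0.0],[0.69,-0.51,-0.44,0.0,0.0,0.0],[0.7,-0.52,-0.44,0.0,0.0,0.0]]
[[0.69,-0.52,-0.44,0.0,0.0,0.0],[0.7,-0.51,-0.45,0.0,0.0,0.0],[0.7,-0.52,-0.44,0.0,0.0,0.0],[0.54,-0.78,0.0,0.0,0.0,0.0],[0.53,-0.78,0.0,0.0,0.0,0.0],[0.54,-0.79,0.0,0.0,0.0,0.0],[0.54,-0.78,0.01,0.0,0.0,0.0],[0.54,-0.78,0.0,0.0,0.0,0.0]]
[[0.53,-0.78,0.0,0.0,0.0,0.0],[0.54,-0.78,0.0,0.0,0.0,0.0],[0.54,-0.78,0.0,0.0,0.0,0.0],[0.53,-0.79,0.0,0.0,0.0,0.0],[0.54,-0.78,0.01,0.0,0.0,0.0],[0.54,-0.78,0.0,0.0,0.0,0.0],[0.53,-0.78,0.0,0.0,0.0,0.0],[0.54,-0.78,0.0,0.0,0.0,0.0]]
[[0.22,-0.95,0.14,0.0,0.0,0.0],[0.21,-0.96,0.15,0.0,0.0,0.0],[0.22,-0.95,0.14,0.0,0.0,0.0],[0.21,-0.95,0.15,0.0,0.0,0.0],[0.22,-0.96,0.14,0.0,0.0,0.0],[0.22,-0.95,0.15,0.0,0.0,0.0],[0.21,-0.95,0.14,0.0,0.0,0.0],[0.22,-0.96,0.15,0.0,0.0,0.0]]
[[0.22,-0.95,0.14,0.0,0.0,0.0],[0.21,-0.95,0.15,0.0,0.0,0.0],[0.22,-0.96,0.14,0.0,0.0,0.0],[0.21,-0.95,0.14,0.0,0.0,0.0],[0.22,-0.95,0.15,0.0,0.0,0.0],[0.22,-0.95,0.14,0.0,0.0,0.0]]
end [0.4501 0.3599 0.2601] 38
```

Request:
carry_out(
  increments=[
    [[0.7,-0.52,-0.44,0,0,0],[0.7,-0.52,-0.44,0,0,0],[0.7,-0.52,-0.44,0,0,0],[0.7,-0.52,-0.44,0,0,0],[0.7,-0.52,-0.44,0,0,0],[0.7,-0.52,-0.44,0,0,0],[0.7,-0.52,-0.44,0,0,0],[0.7,-0.52,-0.44,0,0,0]],
  ],
)

```text
time_s: 0.77
position: [0.3033, -0.4594, 0.2803]
eef_rot: [[0.963, 0.268, -0.0], [0.268, -0.963, 0.001], [-0.0, -0.001, -1.0]]
contact_force: [-0.4, -0.9, 0.1]
width: 0.094
grasp_force: 0.0
```

Request:
carry_out(
  increments=[
    [[0.7,-0.52,-0.44,0,0,0],[0.7,-0.52,-0.44,0,0,0],[0.7,-0.52,-0.44,0,0,0],[0.54,-0.78,0,0,0,0],[0.54,-0.78,0,0,0,0],[0.54,-0.78,0,0,0,0],[0.54,-0.78,0,0,0,0],[0.54,-0.78,0,0,0,0]],
  ],
)

```text
time_s: 1.43
position: [0.3976, -0.2629, 0.3193]
eef_rot: [[0.963, 0.268, -0.0], [0.268, -0.963, 0.001], [-0.0, -0.001, -1.0]]
contact_force: [-0.2, 0.8, 0.3]
width: 0.0938
grasp_force: 0.0
```

Request:
carry_out(
  increments=[
    [[0.54,-0.78,0,0,0,0],[0.54,-0.78,0,0,0,0],[0.54,-0.78,0,0,0,0],[0.54,-0.78,0,0,0,0],[0.54,-0.78,0,0,0,0],[0.54,-0.78,0,0,0,0],[0.54,-0.78,0,0,0,0],[0.54,-0.78,0,0,0,0]],
  ],
)

```text
time_s: 2.1
position: [0.4722, -0.0478, 0.3194]
eef_rot: [[0.963, 0.268, -0.0], [0.268, -0.963, 0.0], [-0.0, -0.0, -1.0]]
contact_force: [-0.2, -0.8, -0.2]
width: 0.094
grasp_force: 0.0
```

Request:
carry_out(
  increments=[
    [[0.22,-0.95,0.14,0,0,0],[0.22,-0.95,0.14,0,0,0],[0.22,-0.95,0.14,0,0,0],[0.22,-0.95,0.14,0,0,0],[0.22,-0.95,0.14,0,0,0],[0.22,-0.95,0.14,0,0,0],[0.22,-0.95,0.14,0,0,0],[0.22,-0.95,0.14,0,0,0]],
  ],
)

```text
time_s: 2.77
position: [0.4612, 0.186, 0.2856]
eef_rot: [[0.963, 0.269, -0.001], [0.269, -0.963, -0.0], [-0.001, -0.0, -1.0]]
contact_force: [-0.3, 0.4, -0.9]
width: 0.0938
grasp_force: 0.0
```

Request:
carry_out(
  increments=[
    [[0.22,-0.95,0.14,0,0,0],[0.22,-0.95,0.14,0,0,0],[0.22,-0.95,0.14,0,0,0],[0.22,-0.95,0.14,0,0,0],[0.22,-0.95,0.14,0,0,0],[0.22,-0.95,0.14,0,0,0],[0,0,0,0,0,0]],
  ],
)

```text
time_s: 3.35
position: [0.4524, 0.3632, 0.259]
eef_rot: [[0.962, 0.273, -0.003], [0.273, -0.962, -0.0], [-0.003, -0.001, -1.0]]
contact_force: [0.5, 0.4, -0.3]
width: 0.0942
grasp_force: 0.0
```

Run:
```python
from h import *
d=shot('wrist');np.save('w1.npy',d,allow_pickle=True);save(d,'w1.png',s=1.42)
print(d['o']['position'],d['o']['q'],d['o']['time_s'],d['tool_from_camera'].round(3),d['camera_matrix'])
t=shot('top');np.save('t1.npy',t,allow_pickle=True)
```

```text
[0.45240025 0.36317106 0.25899059] [4.80367384e-01 2.53822405e-02 1.64646204e+00 1.33414659e-03
 1.47248781e+00 1.77498820e+00] 3.35 [[ 0.     0.973  0.23   0.066]
 [ 1.     0.    -0.001 -0.   ]
 [-0.001  0.23  -0.973 -0.21 ]
 [ 0.     0.     0.     1.   ]] [[325.1922621    0.         280.11373652]
 [  0.         325.1922621  205.1758403 ]
 [  0.           0.           1.        ]]
```

View pics/w1.png

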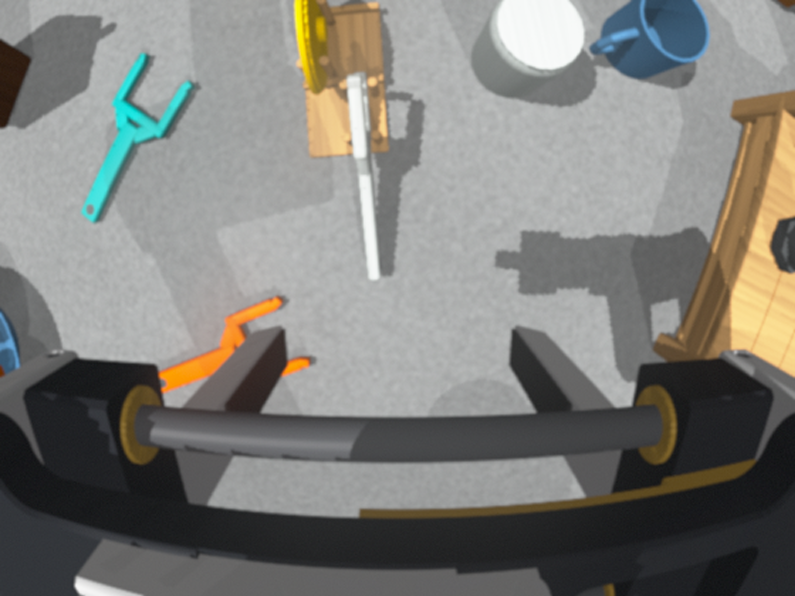

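The spanner handle runs from (374,278), its free end, to (366,172), where the head begins. The gripper is clear of everything.

Run:
```python
from h import *
d=np.load('w1.npy',allow_pickle=True).item();t=np.load('t1.npy',allow_pickle=True).item()
k=1.42
a=plane(d,374/k,278/k,.026);b=plane(d,366/k,172/k,.052);v=b-a
print(a,b,np.arctan2(v[1],v[0]),np.linalg.norm(v[:2]))
u=v[:2]/np.linalg.norm(v[:2])
print('grip',a[:2]+u*.098,'jaw',a[:2]+u*.171)
# second view: segment bright aluminium in top image
im=t['img'].astype(int)
for Z,P in[(.026,a),(.052,b)]: print(proj(t,P))
```

```text
[0.42102854 0.37874425 0.026     ] [0.51824016 0.41159399 0.052     ] 0.3258728301155223 0.10261191469561018
grip [0.51387096 0.41011755] jaw [0.58302909 0.43348747]
[187.01946179 250.22295985]
[175.5719486  219.51512075]
```

Run:
```python
from plan import *
D=down(.326)
p,R=plan([((.504,.407,.13),D),((.504,.407,.012),D)])
print('lift');p,R=plan([((.504,.407,.16),D)],.8,p,R)
print('drop');plan([((.45,.25,.16),down(.326,-.0)),((.45,.22,.1),down(.326,-.7))],.9,p,R)
```

```text
[[0.34,-0.18,0.72,0.0,0.0,-0.07],[0.35,-0.17,0.72,0.0,0.0,-0.08],[0.34,-0.17,0.73,0.0,0.01,-0.07],[0.35,-0.16,0.72,0.0,0.0,-0.07],[0.34,-0.17,0.72,0.0,0.0,-0.07],[0.35,-0.16,0.72,0.01,0.0,-0.08],[0.0,0.0,0.79,0.0,0.0,0.0],[0.0,0.0,0.78,0.0,0.0,0.0]]
[[0.0,0.0,0.79,0.0,0.0,0.0],[0.0,0.0,0.79,0.0,0.0,0.0],[0.0,0.01,0.79,0.0,0.0,0.0]]
end [0.5039 0.4069 0.0119] 11
lift
[[0.0,0.0,-0.71,0.0,0.0,0.0],[0.0,0.0,-0.7,0.0,0.0,0.0],[0.0,0.0,-0.71,0.0,0.0,0.0],[0.0,0.0,-0.7,0.0,0.0,0.0],[0.0,0.0,-0.71,0.0,0.0,0.0],[0.0,-0.01,-0.7,0.0,0.0,0.0],[0.0,0.0,-0.71,0.0,0.0,0.0]]
end [0.5039 0.4071 0.1601] 7
drop
[[-0.48,0.63,0.0,0.0,0.0,0.0],[-0.49,0.62,0.0,0.0,0.0,0.0],[-0.48,0.63,0.0,0.0,0.0,0.0],[-0.48,0.63,0.0,0.0,0.0,0.0],[-0.49,0.62,0.0,0.0,0.0,0.0],[-0.48,0.63,0.0,0.0,0.0,0.0],[-0.48,0.62,0.0,0.0,0.0,0.0],[-0.05,0.14,0.29,-0.83,0.0,0.0]]
[[-0.04,0.1,0.29,-0.84,0.0,0.0],[-0.05,0.08,0.31,-0.83,0.0,0.0],[-0.04,0.04,0.31,-0.84,0.0,0.0],[-0.05,0.02,0.32,-0.83,0.0,0.0],[-0.05,-0.02,0.32,-0.83,0.0,0.0],[-0.04,-0.05,0.31,-0.84,0.0,0.0]]
end [0.45 0.22 0.1 ] 14
```

Request:
carry_out(
  increments=[
    [[0.34,-0.17,0.72,0,0,-0.07],[0.34,-0.17,0.72,0,0,-0.07],[0.34,-0.17,0.72,0,0,-0.07],[0.34,-0.17,0.72,0,0,-0.07],[0.34,-0.17,0.72,0,0,-0.07],[0.35,-0.17,0.72,0,0,-0.07],[0,0,0.79,0,0,0],[0,0,0.79,0,0,0]],
  ],
)

```text
time_s: 4.12
position: [0.5052, 0.4058, 0.0834]
eef_rot: [[0.949, 0.315, 0.001], [0.315, -0.949, 0.0], [0.001, 0.0, -1.0]]
contact_force: [0.3, 1.4, 0.3]
width: 0.094
grasp_force: 0.0
```

Request:
carry_out(
  increments=[
    [[0,0,0.79,0,0,0],[0,0,0.79,0,0,0],[0,0,0.79,0,0,0],[0,0,0,0,0,0],[0,0,0,0,0,0]],
  ],
)

```text
time_s: 4.53
position: [0.5036, 0.4054, 0.0121]
eef_rot: [[0.949, 0.315, -0.002], [0.315, -0.949, -0.001], [-0.003, 0.001, -1.0]]
contact_force: [0.3, -0.5, 0.1]
width: 0.094
grasp_force: 0.0
```

Request:
carry_out(
  increments=[
    [[0,0,0,0,0,0],[0,0,0,0,0,0],[0,0,0,0,0,0],[0,0,0,0,0,0],[0,0,0,0,0,0],[0,0,0,0,0,0],[0,0,0,0,0,0],[0,0,0,0,0,0]],
  ],
  hand=0,
)

```text
time_s: 5.2
position: [0.504, 0.407, 0.0129]
eef_rot: [[0.948, 0.317, 0.0], [0.317, -0.948, -0.0], [0.0, 0.0, -1.0]]
contact_force: [0.5, 0.1, -0.2]
width: 0.0439
grasp_force: 0.0
```

Request:
carry_out(
  increments=[
    [[0,0,0,0,0,0],[0,0,0,0,0,0],[0,0,0,0,0,0],[0,0,0,0,0,0],[0,0,0,0,0,0],[0,0,0,0,0,0],[0,0,0,0,0,0]],
  ],
)

```text
time_s: 5.78
position: [0.5041, 0.4069, 0.0128]
eef_rot: [[0.949, 0.317, -0.0], [0.317, -0.949, -0.0], [-0.0, 0.0, -1.0]]
contact_force: [-0.1, -0.7, 0.2]
width: 0.0114
grasp_force: 29.9
```

Request:
carry_out(
  increments=[
    [[0,0,-0.3,0,0,0],[0,0,-0.7,0,0,0],[0,0,-0.7,0,0,0],[0,0,-0.7,0,0,0],[0,0,-0.7,0,0,0],[0,0,-0.7,0,0,0],[0,0,-0.7,0,0,0],[0,0,-0.5,0,0,0]],
  ],
)

```text
time_s: 6.45
position: [0.5044, 0.4072, 0.1654]
eef_rot: [[0.949, 0.317, 0.002], [0.317, -0.949, 0.001], [0.002, -0.0, -1.0]]
contact_force: [0.5, 0.1, -2.3]
width: 0.0113
grasp_force: 29.9
```

Request:
carry_out(
  increments=[
    [[-0.48,0.63,0,0,0,0],[-0.48,0.63,0,0,0,0],[-0.48,0.63,0,0,0,0],[-0.48,0.63,0,0,0,0],[-0.48,0.63,0,0,0,0],[-0.48,0.63,0,0,0,0],[-0.48,0.63,0,0,0,0],[-0.05,0.14,0.3,-0.83,0,0]],
  ],
)

```text
time_s: 7.12
position: [0.4518, 0.2399, 0.1559]
eef_rot: [[0.951, 0.307, 0.034], [0.309, -0.946, -0.097], [0.003, 0.103, -0.995]]
contact_force: [1.0, -0.2, -2.8]
width: 0.0116
grasp_force: 29.9
```

Request:
carry_out(
  increments=[
    [[-0.05,0.1,0.3,-0.83,0,0],[-0.05,0.07,0.3,-0.83,0,0],[-0.05,0.04,0.3,-0.83,0,0],[-0.05,0.02,0.3,-0.83,0,0],[-0.05,-0.02,0.3,-0.83,0,0],[-0.05,-0.05,0.3,-0.83,0,0]],
  ],
)

```text
time_s: 7.62
position: [0.4493, 0.2208, 0.1047]
eef_rot: [[0.948, 0.241, 0.206], [0.317, -0.726, -0.611], [0.003, 0.645, -0.764]]
contact_force: [0.4, -0.4, -2.3]
width: 0.0117
grasp_force: 29.9
```

Run:
```python
from plan import *
o=manip.get_obs();print(o['q'],o['position'],o['eef_rot'].round(3))
p=o['position'].copy();p[2]=.037;plan([(p,None)],.6)
```

```text
[ 0.61627464  0.21986098  1.87260559 -0.6857937   1.34819131  2.12648495] [0.4492632  0.22084916 0.1046601 ] [[ 0.948  0.241  0.206]
 [ 0.317 -0.726 -0.611]
 [ 0.003  0.645 -0.764]]
[[0.0,-0.36,0.43,0.0,0.0,0.0],[0.0,-0.37,0.43,0.0,0.0,0.0],[0.0,-0.36,0.43,0.0,0.0,0.0],[-0.01,-0.36,0.43,0.0,0.0,0.0]]
end [0.4491 0.2208 0.0372] 4
```

Tilted within range. Now I'll lower it, release, and back off upward.

Request:
carry_out(
  increments=[
    [[0,-0.36,0.43,0,0,0],[0,-0.36,0.43,0,0,0],[0,-0.36,0.43,0,0,0],[0,-0.36,0.43,0,0,0],[0,0,0,0,0,0]],
  ],
)

```text
time_s: 8.03
position: [0.4466, 0.219, 0.0337]
eef_rot: [[0.949, 0.246, 0.199], [0.316, -0.726, -0.611], [-0.006, 0.642, -0.766]]
contact_force: [-1.4, 0.3, -2.4]
width: 0.0113
grasp_force: 29.9
```

Request:
carry_out(
  increments=[
    [[0,0,0,0,0,0],[0,0,0,0,0,0],[0,0,0,0,0,0],[0,0,0,0,0,0],[0,0,0,0,0,0],[0,0,0,0,0,0],[0,0,0,0,0,0],[0,0,0,0,0,0]],
  ],
  hand=60,
)

```text
time_s: 8.7
position: [0.4492, 0.2203, 0.0369]
eef_rot: [[0.949, 0.243, 0.204], [0.317, -0.727, -0.609], [0.0, 0.642, -0.767]]
contact_force: [0.3, 0.5, -0.5]
width: 0.0589
grasp_force: 0.0
```

Request:
carry_out(
  increments=[
    [[0,0,-0.6,0,0,0],[0,0,-0.6,0,0,0],[0,0,-0.8,0,0,0],[0,0.2,-0.8,0.8,0,0],[0,0.2,-0.8,0.8,0,0],[0,0.2,-0.8,0.8,0,0],[0,0,-0.8,0.9,0,0],[0,0,-0.8,0.9,0,0]],
  ],
  hand=94,
)

```text
time_s: 9.37
position: [0.4232, 0.2982, 0.199]
eef_rot: [[0.948, 0.312, 0.061], [0.318, -0.931, -0.176], [0.002, 0.187, -0.982]]
contact_force: [-0.1, -0.5, -0.5]
width: 0.0941
grasp_force: 0.0
```

Request:
carry_out(
  increments=[
    [[-0.9,0,0,0.9,0,0],[-0.9,0,0,0.75,0,0],[0,0,0,0,0,0]],
  ],
)

```text
time_s: 9.62
position: [0.3695, 0.2773, 0.1967]
eef_rot: [[0.949, 0.314, -0.003], [0.314, -0.949, 0.006], [-0.001, -0.007, -1.0]]
contact_force: [0.8, -0.1, -0.9]
width: 0.094
grasp_force: 0.0
```

Run:
```python
from h import *
d=shot('wrist');np.save('w2.npy',d,allow_pickle=True);save(d,'w2.png',s=1.42)
print(d['o']['position'],d['o']['q'],d['o']['time_s'],d['o']['eef_rot'].round(2))
```

```text
[0.36945342 0.27734901 0.19672504] [ 0.39286321 -0.23557435  1.99934116  0.00714318  1.3780841   1.64284815] 9.6167 [[ 0.95  0.31 -0.  ]
 [ 0.31 -0.95  0.01]
 [-0.   -0.01 -1.  ]]
```

View pics/w2.png

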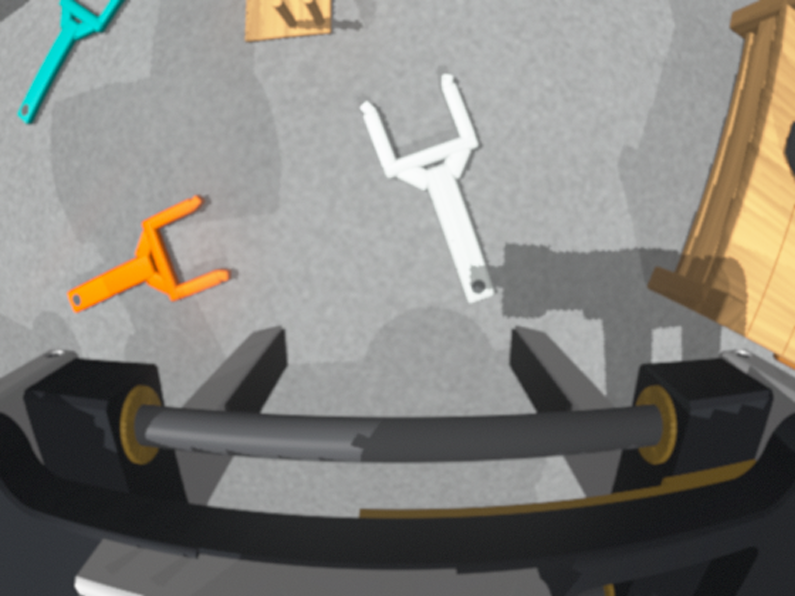

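The spanner lies flat on the counter: handle end at (481,296), tips at (367,104) and (448,77). I'll measure it and, with the top image, the shelf too.

Run:
```python
from plan import *
d=np.load('w2.npy',allow_pickle=True).item();k=1.42
im=d['img'];m=((im.min(2)>185)&(np.ptp(im.astype(int),axis=2)<20)).astype(np.uint8)
m[230:]=0
n,l,st,c=cv2.connectedComponentsWithStats(m);i=1+np.argmax(st[1:,4]);print(st[i])
v,u=np.nonzero(l==i);P=np.array([plane(d,a,b,.012)[:2] for a,b in zip(u,v)])
e=plane(d,480/k,297/k,.012)[:2];hs=plane(d,437/k,176/k,.012)[:2]
t1=plane(d,367/k,104/k,.012)[:2];t2=plane(d,448/k,77/k,.012)[:2]
h=P[np.linalg.norm(P-e,axis=1)<.10]
mu=h.mean(0);w=np.linalg.svd(h-mu)[2][0] if len(h)<3000 else None
if w[0]<0:w=-w
n_=np.array([-w[1],w[0]]);s=(P-mu)@w;q=(P-mu)@n_
print('mid',mu,'yaw',np.arctan2(w[1],w[0]),'end..front',s.min(),s.max(),s.max()-s.min(),'width',np.ptp(q),'head centre off',(q.min()+q.max())/2, 'handle width',np.percentile(((h-mu)@n_),[2,98]))
jaw=mu+w*(s.min()+.175);print('jaw',jaw,'grip',jaw-w*.075,'e',e,'tips',t1,t2)
# shelf, wrist view not needed; studs via both cameras
S=np.load('s0.npy',allow_pickle=True).item();T=np.load('t0.npy',allow_pickle=True).item()
A=cv2.resize(T['img'][140:260,285:365],None,fx=5,fy=5,interpolation=2);B=cv2.resize(S['img'][165:285,185:265],None,fx=5,fy=5,interpolation=2)
cv2.imwrite('pics/c2.png',np.hstack([A,B[:, :]])[:,:,::-1])
```

```text
[ 253   52   95  162 3943]
mid [0.40350731 0.23382475] yaw 0.6426794780916741 end..front -0.05751762737052305 0.14116223009228895 0.198679857462812 width 0.08588476023784271 head centre off 0.0031295020087877268 handle width [-0.01301863  0.01187745]
jaw [0.4975511  0.30423693] grip [0.43751414 0.25928624] e [0.36114524 0.1990481 ] tips [0.48932373 0.34588326] [0.53412002 0.28834743]
```

View pics/c2.png

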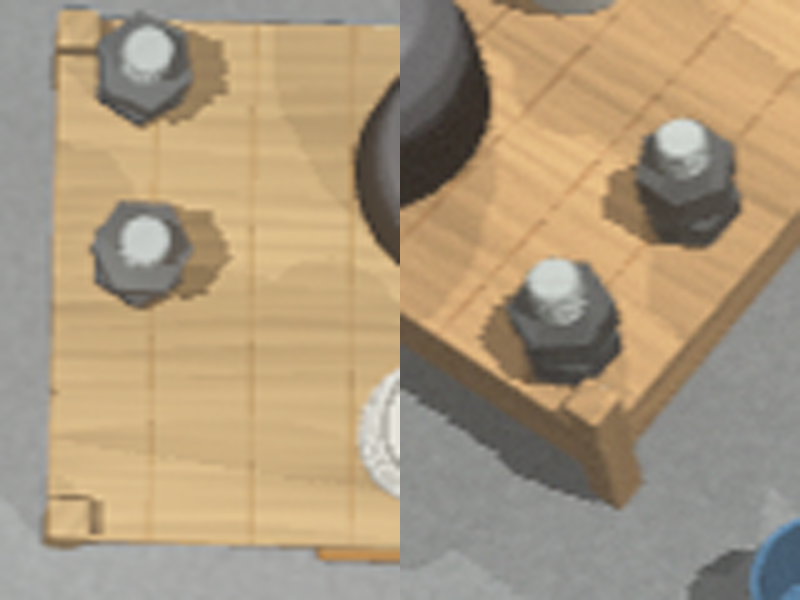

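Run:
```python
from plan import *
S=np.load('s0.npy',allow_pickle=True).item();T=np.load('t0.npy',allow_pickle=True).item()
f=two(T,(314.4,188.4),S,(241.4,193));b=two(T,(314.6,150),S,(216,220.6));print('FL',f,'BL',b)
for n,a,z in [('FLpost',(55,497,98,497,90,537,52,537),.122),('FLstud',(147,242),.182),('BLstud',(148,50),.182),('BLpost',(60,12,100,12),.122)]:
    for i in range(0,len(a),2):print(n,plane(T,285+a[i]/5,140+a[i+1]/5,z).round(4))
for a in [(604/1.42,267/1.42),(603/1.42,216/1.42)]: print(plane(T,*a,.182))
print('pick');yaw=.66;g=np.array([.495,.304])-.08*np.array([np.cos(yaw),np.sin(yaw)]);print(g)
D=down(yaw)
p,R=plan([((*g,.06),D),((*g,.004),D)])
```

```text
FL (array([ 0.59174997, -0.02406109,  0.17094173]), np.float64(0.0019182003067990231)) BL (array([ 0.7075441 , -0.02736488,  0.17581756]), np.float64(0.0012837768864274873))
FLpost [0.4446 0.0308 0.122 ]
FLpost [0.4442 0.0047 0.122 ]
FLpost [0.42   0.0101 0.122 ]
FLpost [0.4203 0.0331 0.122 ]
FLstud [ 0.5904 -0.024   0.182 ]
BLstud [ 0.7064 -0.0274  0.182 ]
BLpost [0.7463 0.0218 0.122 ]
BLpost [ 0.7459 -0.003   0.122 ]
[ 0.58659904 -0.350581    0.182     ]
[ 0.69478702 -0.35409356  0.182     ]
pick
[0.43180062 0.25495065]
[[0.28,0.23,0.76,-0.01,0.0,-0.47],[0.26,0.25,0.76,0.0,0.0,-0.48],[0.25,0.26,0.76,-0.01,-0.01,-0.47],[0.24,0.27,0.76,-0.01,0.0,-0.47],[0.22,0.29,0.76,0.0,0.0,-0.47],[0.21,0.3,0.76,-0.01,0.0,-0.48],[0.0,0.0,0.62,0.0,0.0,0.0],[0.0,0.0,0.63,0.0,0.0,0.0]]
[[0.0,0.0,0.62,0.0,0.0,0.0]]
end [0.4319 0.255  0.004 ] 9
```

Request:
carry_out(
  increments=[
    [[0.28,0.23,0.76,0,0,-0.47],[0.26,0.25,0.76,0,0,-0.47],[0.25,0.26,0.76,0,0,-0.47],[0.24,0.27,0.76,0,0,-0.47],[0.22,0.29,0.76,0,0,-0.47],[0.21,0.3,0.76,0,0,-0.47],[0,0,0.6,0,0,0],[0,0,0.6,0,0,0]],
  ],
  hand=60,
)

```text
time_s: 10.33
position: [0.4336, 0.2576, 0.0224]
eef_rot: [[0.789, 0.614, -0.002], [0.614, -0.789, 0.004], [0.0, -0.004, -1.0]]
contact_force: [0.3, 1.1, 0.6]
width: 0.0598
grasp_force: 0.0
```

Request:
carry_out(
  increments=[
    [[0,0,0.6,0,0,0],[0,0,0,0,0,0],[0,0,0,0,0,0]],
  ],
)

```text
time_s: 10.58
position: [0.4324, 0.2576, 0.0051]
eef_rot: [[0.789, 0.614, -0.004], [0.614, -0.789, 0.003], [-0.001, -0.005, -1.0]]
contact_force: [0.2, -0.3, -0.0]
width: 0.06
grasp_force: 0.0
```

Request:
carry_out(
  increments=[
    [[0,0,0,0,0,0],[0,0,0,0,0,0],[0,0,0,0,0,0],[0,0,0,0,0,0],[0,0,0,0,0,0],[0,0,0,0,0,0],[0,0,0,0,0,0]],
  ],
  hand=0,
)

```text
time_s: 11.17
position: [0.4329, 0.2574, 0.0062]
eef_rot: [[0.79, 0.614, -0.001], [0.614, -0.79, 0.005], [0.002, -0.004, -1.0]]
contact_force: [-0.7, -0.2, 0.1]
width: 0.0168
grasp_force: 0.0
```

Run:
```python
from plan import *
o=manip.get_obs();print(o['position'],o['width'],o['grasp_force'],o['eef_rot'].round(3),o['q'])
```

```text
[0.43291621 0.25743092 0.00619499] 0.016782404227086472 0.0 [[ 0.79   0.614 -0.001]
 [ 0.614 -0.79   0.005]
 [ 0.002 -0.004 -1.   ]] [0.30797201 0.13270328 2.03042718 0.00577878 0.97815923 1.21497648]
```

Run:
```python
from h import *
d=shot('wrist');np.save('w3.npy',d,allow_pickle=True)
t=shot('top')
A=cv2.resize(d['img'],(533,400));B=cv2.resize(t['img'][170:290,140:260],(400,400),interpolation=2)[:,:266]
cv2.imwrite('pics/c3.png',np.hstack([A,B])[:,:,::-1])
print(d['o']['width'])
```

```text
0.016782404227086472
```

View pics/c3.png

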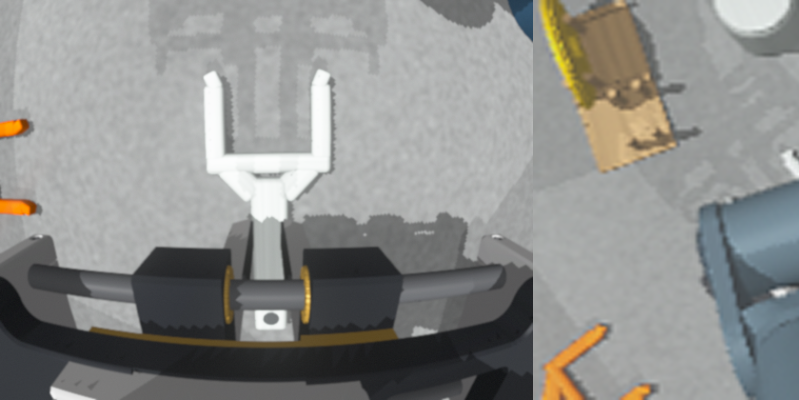

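The spanner is centred between the fingers and the handle lines up with the tool, but the reading of 16.8 mm may be mid-travel. I'll give the fingers more time.

Request:
carry_out(
  increments=[
    [[0,0,0,0,0,0],[0,0,0,0,0,0],[0,0,0,0,0,0]],
  ],
)

```text
time_s: 11.52
position: [0.4328, 0.2574, 0.006]
eef_rot: [[0.79, 0.614, -0.002], [0.614, -0.79, 0.005], [0.002, -0.005, -1.0]]
contact_force: [0.3, -0.0, 0.2]
width: 0.0004
grasp_force: 0.0
```

The fingers shut above the handle, so the pads must end a few mm above the TCP. I'll open, go lower while watching the force, and close again.

Request:
carry_out(
  increments=[
    [[0,0,0,0,0,0],[0,0,0,0,0,0],[0,0,0,0,0,0],[0,0,0,0,0,0],[0,0,0,0,0,0],[0,0,0,0,0,0],[0,0,0,0,0,0],[0,0,0.1,0,0,0]],
  ],
  hand=45,
)

```text
time_s: 12.18
position: [0.4333, 0.2576, 0.0034]
eef_rot: [[0.79, 0.614, -0.0], [0.614, -0.79, 0.005], [0.003, -0.004, -1.0]]
contact_force: [-0.3, -0.7, -0.6]
width: 0.0451
grasp_force: 0.0
```

Request:
carry_out(
  increments=[
    [[0,0,0.1,0,0,0],[0,0,0,0,0,0],[0,0,0,0,0,0]],
  ],
)

```text
time_s: 12.43
position: [0.4325, 0.2573, -0.0004]
eef_rot: [[0.79, 0.614, -0.002], [0.614, -0.79, 0.004], [0.001, -0.005, -1.0]]
contact_force: [0.3, 0.2, 0.3]
width: 0.045
grasp_force: 0.0
```

Request:
carry_out(
  increments=[
    [[0,0,0.1,0,0,0],[0,0,0,0,0,0]],
  ],
)

```text
time_s: 12.6
position: [0.4325, 0.2573, -0.0035]
eef_rot: [[0.79, 0.614, -0.002], [0.614, -0.79, 0.004], [0.001, -0.005, -1.0]]
contact_force: [-0.4, -0.8, 0.4]
width: 0.0449
grasp_force: 0.0
```

Request:
carry_out(
  increments=[
    [[0,0,0,0,0,0],[0,0,0,0,0,0],[0,0,0,0,0,0],[0,0,0,0,0,0],[0,0,0,0,0,0],[0,0,0,0,0,0]],
  ],
  hand=0,
)

```text
time_s: 13.1
position: [0.4328, 0.2575, -0.0029]
eef_rot: [[0.79, 0.614, -0.001], [0.614, -0.79, 0.005], [0.002, -0.004, -1.0]]
contact_force: [0.3, 0.1, -0.2]
width: 0.0084
grasp_force: 0.0
```

Still above it, and no contact with the counter either. I'll open and go down in small steps until I feel contact.

Request:
carry_out(
  increments=[
    [[0,0,0,0,0,0],[0,0,0,0,0,0],[0,0,0,0,0,0],[0,0,0,0,0,0],[0,0,0,0,0,0],[0,0,0,0,0,0],[0,0,0.1,0,0,0],[0,0,0,0,0,0]],
  ],
  hand=45,
)

```text
time_s: 13.77
position: [0.4324, 0.2573, -0.0065]
eef_rot: [[0.79, 0.614, -0.002], [0.614, -0.79, 0.004], [0.001, -0.005, -1.0]]
contact_force: [-0.1, 0.4, -0.1]
width: 0.0451
grasp_force: 0.0
```

Request:
carry_out(
  increments=[
    [[0,0,0.1,0,0,0],[0,0,0,0,0,0]],
  ],
)

```text
time_s: 13.93
position: [0.4323, 0.2573, -0.0096]
eef_rot: [[0.79, 0.614, -0.003], [0.614, -0.79, 0.004], [0.001, -0.005, -1.0]]
contact_force: [-0.6, 1.2, 0.8]
width: 0.0451
grasp_force: 0.0
```

Run:
```python
from h import *
d=np.load('w3.npy',allow_pickle=True).item();o=d['o']
R=o['eef_rot'];p=o['position']
f=533/560
for n,q in [('tcp',(0,0,0)),('grasp',(0,0,-.019)),('tipL',(0,.014,0)),('tipR',(0,-.014,0)),('padL',(0,.014,-.019)),('x+8',(.008,0,0)),('handle pt z.012 at tcp',None),]:
    P=p+R@np.array(q) if q else np.array([p[0],p[1],.012])
    print(n,(proj(d,P)*f).round(0))
for uv in [(270,318),(268,190),(211,75),(321,75)]: print(plane(d,uv[0]/f,uv[1]/f,.012).round(3))
w=shot('wrist');np.save('w4.npy',w,allow_pickle=True)
im=cv2.resize(w['img'][140:380,190:380],None,fx=2,fy=2,interpolation=2)
cv2.imwrite('pics/c4.png',im[:,:,::-1]);print(proj(w,w['o']['position'])-[190,140])
```

```text
tcp [267. 218.]
grasp [267. 227.]
tipL [287. 218.]
tipR [247. 218.]
padL [289. 226.]
x+8 [267. 207.]
handle pt z.012 at tcp [267. 220.]
[0.369 0.205 0.012]
[0.45  0.27  0.012]
[0.489 0.347 0.012]
[0.533 0.29  0.012]
[90.57712061 88.81100793]
```

View pics/c4.png

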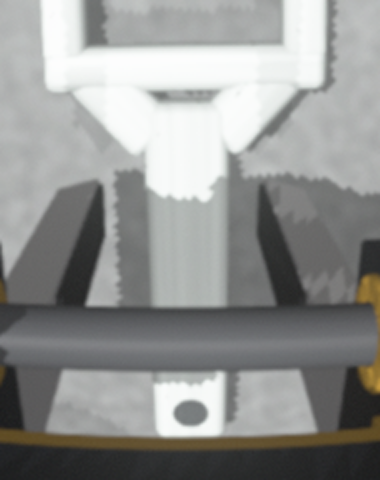

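The fingertips in the image (crop (100,182) and (260,182)) seem to end well behind the TCP. I'll work out where they really are.

Run:
```python
from h import *
def tip(f,L,Rr):
    d=np.load(f,allow_pickle=True).item();o=d['o']
    for uv,s in ((L,-1),(Rr,1)):
        p,r=ray(d,*uv);q=o['eef_rot'].T@(p-o['position']);v=o['eef_rot'].T@r
        t=(s*o['width']/2-q[1])/v[1];print(f,o['width'],(q+t*v).round(4))
tip('w1.npy',(286/1.42,330/1.42),(512/1.42,330/1.42))
tip('w4.npy',(190+101/2,140+182/2),(190+261/2,140+182/2))
```

```text
w1.npy 0.09424392055749585 [ 0.0066 -0.0471 -0.0293]
w1.npy 0.09424392055749585 [ 0.0073  0.0471 -0.0316]
w4.npy 0.04511988172174225 [ 0.0103 -0.0226 -0.0369]
w4.npy 0.04511988172174225 [ 0.0097  0.0226 -0.0353]
```

Request:
carry_out(
  increments=[
    [[0,0,0.1,0,0,0],[0,0,0.1,0,0,0],[0,0,0,0,0,0]],
  ],
)

```text
time_s: 14.23
position: [0.4322, 0.2573, -0.0157]
eef_rot: [[0.79, 0.614, -0.003], [0.614, -0.79, 0.004], [0.0, -0.005, -1.0]]
contact_force: [-0.4, 0.5, -0.1]
width: 0.0449
grasp_force: 0.0
```

```bash
python3 -c "
from h import *
o=manip.get_obs();print(o['position'],o['contact_force'],o['joint_torque'],o['q'])"
```

```text
[ 0.43222753  0.25730208 -0.01572986] [-0.41024799  0.5394858  -0.10532734] [-4.62259899e-02 -3.19498479e+01 -2.49669617e+01  4.33479832e-02
 -1.36703239e-01  2.67168880e-04] [0.30813072 0.17395318 2.03439749 0.00599219 0.93457022 1.2148428 ]
```

Still free. I'll try three more 3 mm steps, checking each.

Request:
carry_out(
  increments=[
    [[0,0,0.1,0,0,0],[0,0,0,0,0,0]],
  ],
)

```text
time_s: 14.4
position: [0.4324, 0.2574, -0.0186]
eef_rot: [[0.79, 0.614, -0.002], [0.614, -0.79, 0.004], [0.001, -0.005, -1.0]]
contact_force: [0.5, 0.1, -0.4]
width: 0.045
grasp_force: 0.0
```

Request:
carry_out(
  increments=[
    [[0,0,0.1,0,0,0],[0,0,0,0,0,0]],
  ],
)

```text
time_s: 14.57
position: [0.4324, 0.2574, -0.0215]
eef_rot: [[0.79, 0.614, -0.002], [0.614, -0.79, 0.004], [0.001, -0.005, -1.0]]
contact_force: [0.3, 0.2, 0.3]
width: 0.0451
grasp_force: 0.0
```

Request:
carry_out(
  increments=[
    [[0,0,0.1,0,0,0],[0,0,0.1,0,0,0],[0,0,0,0,0,0]],
  ],
)

```text
time_s: 14.82
position: [0.4322, 0.2574, -0.0277]
eef_rot: [[0.79, 0.614, -0.003], [0.614, -0.79, 0.004], [0.0, -0.005, -1.0]]
contact_force: [-0.1, -0.2, 0.6]
width: 0.0453
grasp_force: 0.0
```

Request:
carry_out(
  increments=[
    [[0,0,0,0,0,0],[0,0,0,0,0,0],[0,0,0,0,0,0],[0,0,0,0,0,0],[0,0,0,0,0,0]],
  ],
  hand=0,
)

```text
time_s: 15.23
position: [0.4329, 0.2575, -0.0269]
eef_rot: [[0.79, 0.614, -0.001], [0.614, -0.79, 0.005], [0.002, -0.004, -1.0]]
contact_force: [0.4, -0.7, -0.3]
width: 0.0259
grasp_force: 30.0
```

Gripped now at 25.9 mm. The real tips are about 30 mm behind the reported TCP, and I'll use that offset from here on. Next is the carry to a point in front of the stud.

Run:
```python
from plan import *
o=manip.get_obs();p=o['position'];y=-.022;u=np.array([np.cos(y),np.sin(y)])
st=np.array([.591,-.024]);q=st-u*.168
plan([((p[0]-.02,p[1]-.02,.125),None),((*q,.125),down(y))],.95)
```

```text
[[-0.15,0.02,-0.84,0.0,0.0,0.0],[-0.16,0.01,-0.85,0.0,0.0,0.0],[-0.15,0.02,-0.84,0.0,0.0,0.0],[-0.16,0.01,-0.85,0.0,0.0,0.0],[-0.15,0.02,-0.84,0.0,0.0,0.0],[-0.16,0.02,-0.85,0.0,0.0,0.0],[-0.5,0.7,0.0,0.0,0.0,0.57],[-0.45,0.73,-0.01,-0.01,0.0,0.57]]
[[-0.4,0.76,0.0,0.0,0.0,0.57],[-0.35,0.79,0.0,-0.01,0.0,0.57],[-0.29,0.81,0.0,0.0,0.0,0.56],[-0.24,0.82,-0.01,0.0,0.0,0.57],[-0.18,0.84,0.0,-0.01,0.0,0.57],[-0.12,0.85,0.0,0.0,0.0,0.57],[-0.07,0.86,0.0,-0.01,0.0,0.57],[-0.01,0.86,0.0,0.0,0.0,0.57]]
end [ 0.4229 -0.0203  0.1251] 16
```

Request:
carry_out(
  increments=[
    [[-0.15,0.02,-0.84,0,0,0],[-0.16,0.02,-0.85,0,0,0],[-0.15,0.02,-0.84,0,0,0],[-0.16,0.02,-0.85,0,0,0],[-0.15,0.02,-0.84,0,0,0],[-0.16,0.02,-0.85,0,0,0],[-0.5,0.7,0,0,0,0.57],[-0.45,0.73,0,0,0,0.57]],
  ],
)

```text
time_s: 15.9
position: [0.4159, 0.1855, 0.1265]
eef_rot: [[0.866, 0.5, 0.002], [0.5, -0.866, 0.005], [0.004, -0.004, -1.0]]
contact_force: [-0.1, -0.1, -2.9]
width: 0.0256
grasp_force: 30.0
```

Request:
carry_out(
  increments=[
    [[-0.4,0.76,0,0,0,0.57],[-0.35,0.79,0,0,0,0.57],[-0.29,0.81,0,0,0,0.57],[-0.24,0.82,0,0,0,0.57],[-0.18,0.84,0,0,0,0.57],[-0.12,0.85,0,0,0,0.57],[-0.07,0.86,0,0,0,0.57],[0,0.86,0,0,0,0.57]],
  ],
)

```text
time_s: 16.57
position: [0.4226, -0.0218, 0.1233]
eef_rot: [[1.0, -0.027, -0.002], [-0.027, -1.0, 0.005], [-0.002, -0.005, -1.0]]
contact_force: [0.3, -0.0, -2.3]
width: 0.0253
grasp_force: 30.0
```

Request:
carry_out(
  increments=[
    [[0,0,0,0,0,0],[0,0,0,0,0,0]],
  ],
)

```text
time_s: 16.73
position: [0.4228, -0.0213, 0.1234]
eef_rot: [[1.0, -0.025, -0.003], [-0.025, -1.0, 0.005], [-0.003, -0.005, -1.0]]
contact_force: [0.4, 1.0, -2.5]
width: 0.0256
grasp_force: 30.0
```

Run:
```python
from h import *
d=shot('wrist');np.save('w5.npy',d,allow_pickle=True);save(d,'w5.png',s=1.42)
print(d['o']['position'],d['o']['q'],d['o']['time_s'],d['o']['eef_rot'].round(3))
```

```text
[ 0.42282735 -0.02132323  0.12339101] [-0.32281912 -0.26198651  2.15835711  0.00446278  1.24929741  1.27195191] 16.7333 [[ 1.    -0.025 -0.003]
 [-0.025 -1.     0.005]
 [-0.003 -0.005 -1.   ]]
```

View pics/w5.png

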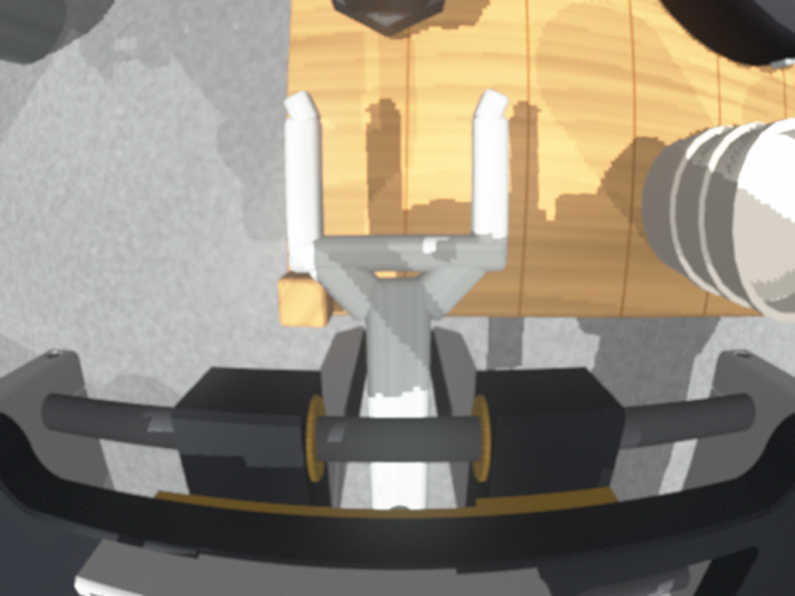

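The spanner is held level and straight: tips at (299,98) and (492,98). The post top is at (303,300), and the front corner of the nut pair is at (390,35).

Run:
```python
from h import *
d=np.load('w5.npy',allow_pickle=True).item();k=1.42
o=d['o']
def P(u,v,z): return plane(d,u/k,v/k,z)
for n,u,v,z in [('tipL',299,92,.162),('tipR',492,92,.162),('headbackL',290,270,.162),('post',280,278,.122),('post',330,277,.122),('post',328,326,.122),('post',283,325,.122),('nut .104',390,36,.104),('nut .126',390,36,.126),('deckL far',291,5,.1),('deckL near',288,85,.1),('deck front',620,317,.1),('deck front',420,317,.1),('handle',367,330,.162),('handle',433,330,.162),('throat',400,237,.162)]:
    q=P(u,v,z); print(n,q.round(4), (o['eef_rot'].T@(q-o['position'])).round(4))
```

```text
tipL [0.5255 0.0128 0.162 ] [ 0.1017 -0.0369 -0.0387]
tipR [ 0.5235 -0.0589  0.162 ] [ 0.1015  0.0348 -0.0391]
headbackL [0.4578 0.0192 0.162 ] [ 0.0338 -0.0416 -0.0385]
post [0.4467 0.0345 0.122 ] [ 0.0224 -0.0564  0.0016]
post [0.4465 0.0101 0.122 ] [ 0.0229 -0.032   0.0015]
post [0.4224 0.0126 0.122 ] [-0.0013 -0.0339  0.0016]
post [0.4232 0.0351 0.122 ] [-0.0011 -0.0564  0.0017]
nut .104 [ 0.5649 -0.0209  0.104 ] [ 0.142 -0.004  0.019]
nut .126 [ 0.5576 -0.0211  0.126 ] [ 0.1347 -0.0036 -0.0029]
deckL far [0.5882 0.0304 0.1   ] [ 0.1641 -0.0557  0.0232]
deckL near [0.543  0.0318 0.1   ] [ 0.1188 -0.0561  0.0234]
deck front [ 0.4154 -0.1478  0.1   ] [-0.0042  0.1267  0.0227]
deck front [ 0.4194 -0.0327  0.1   ] [-0.0031  0.0116  0.0233]
handle [ 0.4331 -0.0096  0.162 ] [ 0.0099 -0.0122 -0.0386]
handle [ 0.4325 -0.0354  0.162 ] [ 0.0099  0.0136 -0.0387]
throat [ 0.4691 -0.0234  0.162 ] [ 0.0462  0.0007 -0.0387]
```

Run:
```python
from plan import *
D=down(-.03)
p,R=plan([((.4383,-.0175,.123),D),((.4383,-.0175,.0765),D)],.6)
print('slide');plan([((.4383+.078,-.0175-.0023,.0765),D)],.35,p,R)
```

```text
[[0.51,-0.11,0.01,-0.04,0.02,0.05],[0.0,0.0,0.52,0.0,0.0,0.0],[0.0,0.0,0.51,0.0,0.0,0.0],[0.01,0.0,0.52,0.0,0.0,0.0]]
end [ 0.4384 -0.0176  0.0765] 4
slide
[[0.32,0.0,0.0,0.0,0.0,0.0],[0.33,0.0,0.0,0.0,0.0,0.0],[0.32,0.0,0.0,0.0,0.0,0.0],[0.33,0.0,0.0,0.0,0.0,0.0],[0.32,0.0,0.0,0.0,0.0,0.0],[0.33,0.0,0.0,0.0,0.0,0.0],[0.32,0.0,0.0,0.0,0.0,0.0],[0.33,0.0,0.0,0.0,0.0,0.0]]
end [ 0.5164 -0.0199  0.0765] 8
```

Request:
carry_out(
  increments=[
    [[0.51,-0.11,0,-0.04,0.02,0.05],[0,0,0.5,0,0,0],[0,0,0.5,0,0,0],[0,0,0.5,0,0,0],[0,0,0,0,0,0],[0,0,0,0,0,0]],
  ],
)

```text
time_s: 17.28
position: [0.4378, -0.0166, 0.0781]
eef_rot: [[1.0, -0.027, -0.002], [-0.027, -1.0, 0.001], [-0.002, -0.001, -1.0]]
contact_force: [-0.3, -1.1, -2.1]
width: 0.0255
grasp_force: 30.0
```

Run:
```python
from h import *
d=shot('wrist');np.save('w6.npy',d,allow_pickle=True);save(d,'w6.png',crop=(130,0,430,240),s=2.6)
print(d['o']['position'],d['o']['contact_force'],d['o']['eef_rot'].round(4))
```

```text
[ 0.43778411 -0.01659291  0.07812442] [-0.32057539 -1.0567824  -2.14262191] [[ 9.996e-01 -2.740e-02 -1.600e-03]
 [-2.740e-02 -9.996e-01  6.000e-04]
 [-1.600e-03 -6.000e-04 -1.000e+00]]
```

View pics/w6.png

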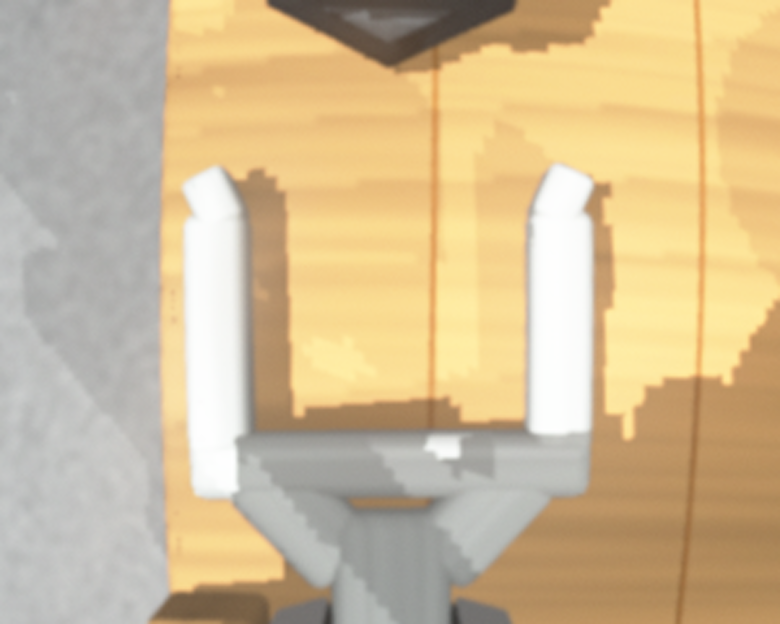

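The nut corner (390,65) lines up with the jaw centre (column 388). I'll slide straight ahead.

Request:
carry_out(
  increments=[
    [[0.33,0,0,0,0,0],[0.33,0,0,0,0,0],[0.33,0,0,0,0,0],[0.33,0,0,0,0,0],[0,0,0,0,0,0]],
  ],
)

```text
time_s: 17.75
position: [0.4807, -0.0192, 0.0807]
eef_rot: [[1.0, -0.029, 0.004], [-0.029, -1.0, -0.001], [0.004, 0.001, -1.0]]
contact_force: [1.0, -0.0, -2.2]
width: 0.0257
grasp_force: 30.0
```

Request:
carry_out(
  increments=[
    [[0.33,0,0,0,0,0],[0.33,0,0,0,0,0],[0.2,0,0,0,0,0],[0,0,0,0,0,0]],
  ],
)

```text
time_s: 18.08
position: [0.5055, -0.02, 0.0794]
eef_rot: [[1.0, -0.029, 0.002], [-0.029, -1.0, -0.001], [0.002, 0.001, -1.0]]
contact_force: [0.9, 1.1, -2.6]
width: 0.0258
grasp_force: 30.0
```

Request:
carry_out(
  increments=[
    [[0.1,0,0.05,0,0,0],[0.1,0,0.05,0,0,0],[0,0,0,0,0,0]],
  ],
)

```text
time_s: 18.33
position: [0.51, -0.0199, 0.0754]
eef_rot: [[1.0, -0.029, 0.0], [-0.029, -1.0, -0.0], [0.0, 0.0, -1.0]]
contact_force: [-0.1, 0.3, -2.2]
width: 0.0256
grasp_force: 30.0
```

Request:
carry_out(
  increments=[
    [[0.1,0,0,0,0,0],[0,0,0,0,0,0]],
  ],
)

```text
time_s: 18.5
position: [0.5133, -0.0201, 0.0759]
eef_rot: [[1.0, -0.029, 0.001], [-0.029, -1.0, -0.0], [0.001, 0.0, -1.0]]
contact_force: [-0.1, 0.7, -2.3]
width: 0.0255
grasp_force: 30.0
```

Request:
carry_out(
  increments=[
    [[0.1,0,0,0,0,0],[0,0,0,0,0,0]],
  ],
)

```text
time_s: 18.67
position: [0.5165, -0.0202, 0.076]
eef_rot: [[1.0, -0.029, 0.001], [-0.029, -1.0, -0.0], [0.001, 0.0, -1.0]]
contact_force: [-0.0, -0.3, -2.0]
width: 0.0254
grasp_force: 30.0
```

Request:
carry_out(
  increments=[
    [[0,0,0.06,0,0,0],[0,0,0.04,0,0,0],[0,0,0,0,0,0]],
  ],
)

```text
time_s: 18.92
position: [0.5162, -0.0201, 0.0732]
eef_rot: [[1.0, -0.029, 0.001], [-0.029, -1.0, -0.0], [0.001, 0.0, -1.0]]
contact_force: [-0.7, 0.4, 0.7]
width: 0.0258
grasp_force: 30.0
```

Request:
carry_out(
  increments=[
    [[0,0,0,0,0,0],[0,0,0,0,0,0],[0,0,0,0,0,0],[0,0,-0.3,0,0,0],[0,0,-0.7,0,0,0],[0,0,-0.9,0,0,0],[0,0,-0.9,0,0,0],[0,0,-0.9,0,0,0]],
  ],
  hand=94,
)

```text
time_s: 19.58
position: [0.5159, -0.0201, 0.1858]
eef_rot: [[1.0, -0.029, 0.001], [-0.029, -1.0, -0.0], [0.001, 0.0, -1.0]]
contact_force: [1.7, -0.1, -0.2]
width: 0.0756
grasp_force: 0.0
```

Request:
carry_out(
  increments=[
    [[-0.9,0,-0.7,0,0,0],[-0.9,0,-0.5,0,0,0],[-0.9,0,0,0,0,0],[0,0,0,0,0,0],[0,0,0,0,0,0]],
  ],
)

```text
time_s: 20.0
position: [0.4349, -0.0177, 0.2209]
eef_rot: [[1.0, -0.03, 0.003], [-0.03, -1.0, -0.001], [0.003, 0.001, -1.0]]
contact_force: [-0.4, -0.4, 0.1]
width: 0.094
grasp_force: 0.0
```

Run:
```python
from h import *
d=shot('wrist');np.save('w7.npy',d,allow_pickle=True);save(d,'w7.png',crop=(100,0,400,225),s=2.6)
o=d['o'];print(o['position'],o['q'],o['time_s'],o['eef_rot'].round(3),o['contact_force'])
```

```text
[ 0.43488345 -0.01773556  0.22090477] [-3.02413810e-01 -3.30604815e-01  2.03023317e+00 -3.70232786e-05
  1.43835227e+00  1.29813836e+00] 20.0 [[ 1.    -0.03   0.003]
 [-0.03  -1.    -0.001]
 [ 0.003  0.001 -1.   ]] [-0.3807891  -0.35638836  0.09279574]
```

View pics/w7.png

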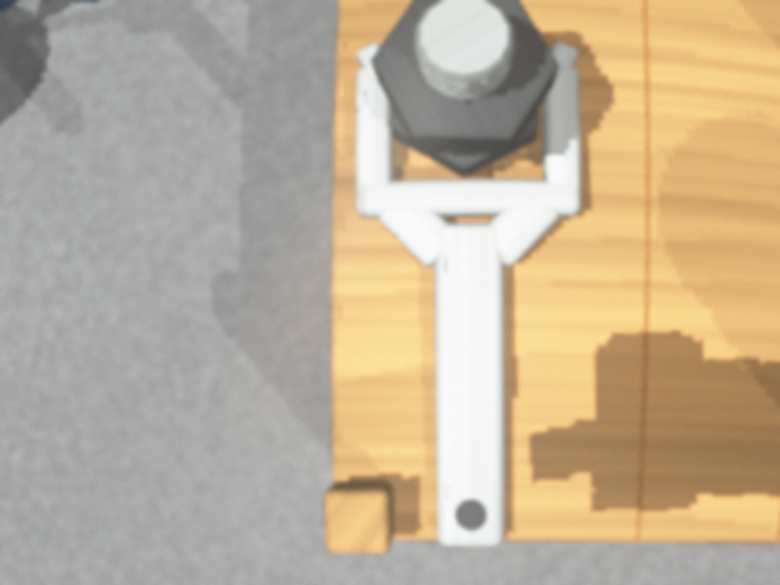

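The spanner lies flat round the lower nut with its handle end flush with the front edge beside the post. The upper nut's flats face the shelf's x axis, its corners at (373,65) and (557,65). Next I'll work out the nut angle and the approach.

Run:
```python
from plan import *
d=np.load('w7.npy',allow_pickle=True).item()
P=lambda u,v,z: plane(d,100+u/2.6,v/2.6,z)
for z in (.155,.160,.165): 
    a,b=P(373,65,z),P(557,65,z);c,e=P(413,137,z-.0),P(512,135,z-.0)
    print(z,a.round(4),b.round(4),'corner dist',np.linalg.norm(a-b),'edge',np.linalg.norm(c-e),'ang',np.arctan2(*(a-b)[:2]),np.arctan2(*(c-e)[:2]))
print('stud top',P(464,38,.182),'post',P(388,490,.122),P(388,550,.122),'handle end',P(440,545,.112),P(503,545,.112))
s=(.595,-.0225)
p,R=plan([((*s,.28),down(-.03))],.95)
print('desc')
plan([((*s,.15),None),((*s,.107),None)],.9,np.array([*s,.28]),down(3.635))
```

```text
0.155 [0.5948 0.0089 0.155 ] [ 0.5929 -0.0516  0.155 ] corner dist 0.06047017214471876 edge 0.03212771985842085 ang 0.03061356130974348 0.009866678713863875
0.16 [0.5931 0.0084 0.16  ] [ 0.5912 -0.051   0.16  ] corner dist 0.05937504668874317 edge 0.031545881199599 ang 0.030613561309743267 0.009866678713863392
0.165 [0.5913 0.0078 0.165 ] [ 0.5896 -0.0504  0.165 ] corner dist 0.05827992123276757 edge 0.030964042540777153 ang 0.03061356130974495 0.009866678713862893
stud top [ 0.59305549 -0.02109946  0.182     ] post [0.44567352 0.01179998 0.122     ] [0.42266967 0.01295677 0.122     ] handle end [ 0.42157966 -0.00639731  0.112     ] [ 0.42084111 -0.03088572  0.112     ]
[[0.89,0.0,-0.33,0.0,0.0,0.0],[0.89,0.0,-0.33,0.0,-0.01,0.0],[0.88,0.0,-0.33,0.0,0.0,0.0],[0.89,0.0,-0.33,0.0,0.0,0.0],[0.89,0.0,-0.33,0.0,-0.01,0.0],[0.89,0.0,-0.33,0.01,0.0,0.0]]
end [ 0.595  -0.0225  0.2801] 6
desc
[[0.0,0.0,0.87,0.0,0.0,0.0],[0.0,0.0,0.86,0.0,0.0,0.0],[0.0,0.0,0.87,0.0,0.0,0.0],[0.0,0.0,0.87,0.0,0.0,0.0],[0.0,0.0,0.86,0.0,0.0,0.0],[0.0,0.0,0.72,0.0,0.0,0.0],[0.0,0.0,0.72,0.0,0.0,0.0]]
end [ 0.595  -0.0225  0.1069] 7
```

Request:
carry_out(
  increments=[
    [[0.89,0,-0.33,0,0,0],[0.89,0,-0.33,0,0,0],[0.89,0,-0.33,0,0,0],[0.89,0,-0.33,0,0,0],[0.89,0,-0.33,0,0,-0.6],[0.86,0,-0.33,0,0,0],[0,0,0,0,0,-1],[0,0,0,0,0,-1]],
  ],
)

```text
time_s: 20.72
position: [0.5964, -0.0206, 0.2786]
eef_rot: [[0.959, 0.285, -0.0], [0.285, -0.959, -0.0], [-0.0, -0.0, -1.0]]
contact_force: [0.4, -0.0, -0.6]
width: 0.0941
grasp_force: 0.0
```

Request:
carry_out(
  increments=[
    [[0,0,0,0,0,-1],[0,0,0,0,0,-1],[0,0,0,0,0,-1],[0,0,0,0,0,-1],[0,0,0,0,0,-1],[0,0,0,0,0,-1],[0,0,0,0,0,-1],[0,0,0,0,0,-1]],
  ],
)

```text
time_s: 21.38
position: [0.595, -0.0205, 0.2784]
eef_rot: [[0.317, 0.949, -0.001], [0.949, -0.317, 0.0], [-0.0, -0.001, -1.0]]
contact_force: [-0.5, 0.2, -0.0]
width: 0.094
grasp_force: 0.0
```

Request:
carry_out(
  increments=[
    [[0,0,0,0,0,-1],[0,0,0,0,0,-1],[0,0,0,0,0,-1],[0,0,0,0,0,-1],[0,0,0,0,0,-1],[0,0,0,0,0,-1],[0,0,0,0,0,-1],[0,0,0,0,0,-1]],
  ],
)

```text
time_s: 22.05
position: [0.595, -0.0205, 0.2784]
eef_rot: [[-0.596, 0.803, -0.001], [0.803, 0.596, 0.0], [0.0, -0.0, -1.0]]
contact_force: [-0.1, -1.1, -0.0]
width: 0.094
grasp_force: 0.0
```

Request:
carry_out(
  increments=[
    [[0,0,0,0,0,-1],[0,0,0,0,0,-1],[0,0,0,0,0,-1],[0,0,0,0,0,-1],[0,0,0,0,0,-1],[0,0,0,0,0,-1],[0,0,0,0,0,-1],[0,0,0,0,0,-1]],
  ],
)

```text
time_s: 22.72
position: [0.5951, -0.0205, 0.2784]
eef_rot: [[-1.0, -0.027, -0.0], [-0.027, 1.0, 0.0], [0.0, 0.0, -1.0]]
contact_force: [-0.9, -0.8, -1.0]
width: 0.0942
grasp_force: 0.0
```

Request:
carry_out(
  increments=[
    [[0,0,0,0,0,-1],[0,0,0,0,0,-1],[0,0,0,0,0,-1],[0,0,0,0,0,-1],[0,0,0,0,0,0],[0,0,0,0,0,0]],
  ],
)

```text
time_s: 23.22
position: [0.5947, -0.0205, 0.2786]
eef_rot: [[-0.879, -0.478, -0.0], [-0.478, 0.879, 0.0], [0.0, 0.0, -1.0]]
contact_force: [-0.0, 0.4, 0.1]
width: 0.094
grasp_force: 0.0
```

Run:
```python
from plan import *
o=manip.get_obs();R=o['eef_rot'];print(o['position'],o['q'],o['time_s'],np.arctan2(R[1,0],R[0,0])%6.2832,R.round(3))
D=down(3.64);plan([((.594,-.022,.15),D),((.594,-.022,.104),D)])
```

```text
[ 0.5947345  -0.02048864  0.27859231] [-2.24758792e-01  5.05012298e-02  1.58570578e+00 -7.76702346e-05
  1.50572627e+00 -2.29361690e+00] 23.2167 3.639674222130677 [[-0.879 -0.478 -0.   ]
 [-0.478  0.879  0.   ]
 [ 0.     0.    -1.   ]]
[[0.01,-0.01,0.86,0.0,0.0,0.0],[0.01,0.0,0.85,0.0,0.0,0.0],[0.01,-0.01,0.86,0.0,0.0,0.0],[0.01,-0.01,0.86,0.0,0.0,0.0],[0.0,0.0,0.86,0.0,0.0,0.0],[0.0,0.0,0.76,0.0,0.0,0.0],[0.0,0.0,0.77,0.0,0.0,0.0]]
end [ 0.594  -0.0219  0.104 ] 7
```

Request:
carry_out(
  increments=[
    [[0.01,-0.01,0.86,0,0,0],[0.01,0,0.86,0,0,0],[0.01,-0.01,0.86,0,0,0],[0.01,-0.01,0.86,0,0,0],[0,0,0.86,0,0,0],[0,0,0.76,0,0,0],[0,0,0.76,0,0,0],[0,0,0,0,0,0]],
  ],
)

```text
time_s: 23.88
position: [0.5902, -0.0211, 0.0991]
eef_rot: [[-0.878, -0.478, -0.009], [-0.478, 0.878, 0.002], [0.007, 0.006, -1.0]]
contact_force: [-0.2, 0.5, -0.8]
width: 0.0938
grasp_force: 0.0
```

Request:
carry_out(
  increments=[
    [[0,0,0,0,0,0],[0,0,0,0,0,0],[0,0,0,0,0,0],[0,0,0,0,0,0],[0,0,0,0,0,0],[0,0,0,0,0,0],[0,0,0,0,0,0],[0,0,0,0,0,0]],
  ],
  hand=0,
)

```text
time_s: 24.55
position: [0.5939, -0.0217, 0.1055]
eef_rot: [[-0.877, -0.48, 0.001], [-0.48, 0.877, 0.0], [-0.001, -0.001, -1.0]]
contact_force: [-1.9, 0.7, 4.6]
width: 0.0539
grasp_force: 29.8
```

Run:
```python
from plan import *
o=manip.get_obs();R=o['eef_rot'];print(o['position'],o['q'],o['time_s'],np.arctan2(R[1,0],R[0,0])%6.2832,o['contact_force'],o['ft_torque'],o['width'],o['grasp_force'])
```

```text
[ 0.59390915 -0.02168735  0.10550465] [-2.27330867e-01  1.86646655e-01  1.75842535e+00  4.30794411e-04
  1.19524850e+00 -2.29916215e+00] 24.55 3.642484882208491 [-1.86963957  0.74684949  4.61878888] [ 0.38299238  0.12279743 -0.02576683] 0.05391814735655123 29.75933164358139
```

Request:
carry_out(
  increments=[
    [[0,0,0.01,0,0,0.9],[0,0,0.01,0,0,0.9],[0,0,0.01,0,0,0.9],[0,0,0,0,0,0.9],[0,0,0.01,0,0,0.9],[0,0,0.01,0,0,0.9],[0,0,0,0,0,0.9],[0,0,0.01,0,0,0.9]],
  ],
)

```text
time_s: 25.22
position: [0.5939, -0.0204, 0.1038]
eef_rot: [[-0.933, 0.36, 0.001], [0.36, 0.933, 0.002], [-0.0, 0.002, -1.0]]
contact_force: [-1.7, 7.0, 4.6]
width: 0.054
grasp_force: 29.7
```

```bash
cat > st.py <<'E'
from h import *
o=manip.get_obs();R=o['eef_rot'];print(o['position'].round(4),'q6',o['q'][5].round(3),o['time_s'],'yaw',(np.arctan2(R[1,0],R[0,0])%6.2832).round(3),o['contact_force'].round(1),o['ft_torque'].round(3),o['width'].round(4),o['grasp_force'].round(1))
E
python3 st.py
```

```text
Traceback (most recent call last):
  File "st.py", line 2, in <module>
    o=manip.get_obs();R=o['eef_rot'];print(o['position'].round(4),'q6',o['q'][5].round(3),o['time_s'],'yaw',(np.arctan2(R[1,0],R[0,0])%6.2832).round(3),o['contact_force'].round(1),o['ft_torque'].round(3),o['width'].round(4),o['grasp_force'].round(1))
                                                                                                                                                                                                            ^^^^^^^^^^^^^^^^
AttributeError: 'float' object has no attribute 'round'
```

```bash
sed -i "s/o\['width'\].round(4),o\['grasp_force'\].round(1)/o['width'],o['grasp_force']/" st.py; python3 st.py
```

```text
[ 0.5939 -0.0204  0.1038] q6 -1.43 25.2167 yaw 2.774 [-1.7  7.   4.6] [1.    0.222 0.021] 0.05397226601909077 29.6941539645195
```

Request:
carry_out(
  increments=[
    [[0,0,0.01,0,0,0.9],[0,0,0.01,0,0,0.9],[0,0,0.01,0,0,0.9],[0,0,0,0,0,0.9],[0,0,0.01,0,0,0.9],[0,0,0.01,0,0,0.9],[0,0,0,0,0,0.9],[0,0,0.01,0,0,0.9]],
  ],
)

```text
time_s: 25.88
position: [0.5948, -0.0197, 0.1022]
eef_rot: [[-0.332, 0.943, 0.004], [0.943, 0.332, 0.003], [0.002, 0.004, -1.0]]
contact_force: [1.3, 8.6, 3.6]
width: 0.0538
grasp_force: 29.7
```

```bash
python3 st.py
```

```text
[ 0.5948 -0.0197  0.1022] q6 -0.566 25.8833 yaw 1.91 [1.3 8.6 3.6] [ 1.296 -0.291  0.051] 0.05384167940794966 29.69231754541397
```

Request:
carry_out(
  increments=[
    [[0.05,0,0.01,0,0,0.9],[0,0,0.01,0,0,0.9],[0,0,0.01,0,0,0.9],[0,0,0,0,0,0.9],[0,0,0.01,0,0,0.9],[0,0,0.01,0,0,0.9]],
  ],
)

```text
time_s: 26.38
position: [0.5958, -0.0198, 0.1011]
eef_rot: [[0.304, 0.953, 0.007], [0.953, -0.304, 0.001], [0.003, 0.007, -1.0]]
contact_force: [6.2, 3.2, 1.0]
width: 0.0542
grasp_force: 29.6
```

```bash
python3 st.py
```

```text
[ 0.5958 -0.0198  0.1011] q6 0.084 26.3833 yaw 1.262 [6.2 3.2 1. ] [ 0.661 -0.846  0.163] 0.054195945634157465 29.60509032011032
```

Request:
carry_out(
  increments=[
    [[0,0,0,0,0,0.8],[0,0,0.01,0,0,0.8],[0,0,0.01,0,0,0.8]],
  ],
)

```text
time_s: 26.63
position: [0.5961, -0.0199, 0.1006]
eef_rot: [[0.561, 0.828, 0.008], [0.828, -0.561, 0.0], [0.005, 0.006, -1.0]]
contact_force: [7.6, 3.9, 1.5]
width: 0.0542
grasp_force: 29.5
```

```bash
python3 st.py
```

```text
[ 0.5961 -0.0199  0.1006] q6 0.371 26.6333 yaw 0.975 [7.6 3.9 1.5] [ 0.66  -0.957  0.373] 0.05421545388594144 29.530150294303894
```

Request:
carry_out(
  increments=[
    [[0,0,0,0,0,0.8],[0,0,0.01,0,0,0.8],[0,0,0.01,0,0,0.8]],
  ],
)

```text
time_s: 26.88
position: [0.5964, -0.0202, 0.1001]
eef_rot: [[0.773, 0.635, 0.009], [0.635, -0.773, -0.0], [0.006, 0.006, -1.0]]
contact_force: [5.7, 0.8, 3.9]
width: 0.0543
grasp_force: 29.5
```

```bash
python3 st.py
```

```text
[ 0.5964 -0.0202  0.1001] q6 0.658 26.8833 yaw 0.687 [5.7 0.8 3.9] [ 0.268 -0.761  0.529] 0.05430763940854465 29.51722115278244
```

Request:
carry_out(
  increments=[
    [[0,0,0,0,0,0.8],[0,0,0.01,0,0,0.8],[0,0,0,0,0,0]],
  ],
)

```text
time_s: 27.13
position: [0.5959, -0.0208, 0.1]
eef_rot: [[0.88, 0.475, 0.007], [0.476, -0.88, -0.001], [0.006, 0.004, -1.0]]
contact_force: [4.4, 0.5, 2.5]
width: 0.0537
grasp_force: 30.0
```

```bash
python3 st.py
```

```text
[ 0.5959 -0.0208  0.1   ] q6 0.85 27.1333 yaw 0.496 [4.4 0.5 2.5] [ 0.173 -0.752 -0.182] 0.053701362935390885 30.000069737434387
```

Request:
carry_out(
  increments=[
    [[0,0,0,0,0,0],[0,0,0,0,0,0],[0,0,0,0,0,0],[0,0,0,0,0,0],[0,0,0,0,0,0],[0,0,-0.3,0,0,0],[0,0,-0.8,0,0,0],[0,0,-0.9,0,0,0]],
  ],
  hand=94,
)

```text
time_s: 27.8
position: [0.5916, -0.0202, 0.1575]
eef_rot: [[0.878, 0.478, -0.003], [0.478, -0.878, 0.001], [-0.003, -0.002, -1.0]]
contact_force: [1.0, -0.6, 0.3]
width: 0.0942
grasp_force: 0.0
```

Request:
carry_out(
  increments=[
    [[0,0,-0.9,0,0,0],[0,0,-0.9,0,0,0],[0,0,-0.9,0,0,-1],[-0.7,0.5,-0.7,0,0,-1],[-0.7,0.5,-0.3,0,0,-1],[-0.7,0.5,0,0,0,-1],[-0.7,0.5,0,0,0,-1],[-0.7,0.5,0,0,0,0]],
  ],
)

```text
time_s: 28.47
position: [0.581, -0.1482, 0.2705]
eef_rot: [[0.451, 0.892, 0.002], [0.892, -0.451, -0.001], [0.0, 0.002, -1.0]]
contact_force: [-0.5, 0.3, -0.6]
width: 0.0943
grasp_force: 0.0
```

Request:
carry_out(
  increments=[
    [[0,0,0,0,0,0],[0,0,0,0,0,0],[0,0,0,0,0,0]],
  ],
)

```text
time_s: 28.72
position: [0.5813, -0.1466, 0.2695]
eef_rot: [[0.455, 0.891, 0.001], [0.891, -0.455, 0.0], [0.0, 0.001, -1.0]]
contact_force: [0.6, 0.5, 0.7]
width: 0.0939
grasp_force: 0.0
```

Run:
```python
from h import *
t=shot('top');t0=np.load('t0.npy',allow_pickle=True).item();s=shot('scene');s0=np.load('s0.npy',allow_pickle=True).item();w=shot('wrist');np.save('w8.npy',w,allow_pickle=True);o=w['o'];print(o['position'],o['eef_rot'].round(2),o['time_s'])
# spanner (bright, grey) in the wrist view, on plane z .112
im=w['img'].astype(int);m=((im.min(2)>185)&(np.ptp(im,axis=2)<20)).astype(np.uint8);m[250:]=0
n,l,st,c=cv2.connectedComponentsWithStats(m)
for i in 1+np.argsort(-st[1:,4])[:6]:
    v,u=np.nonzero(l==i);P=np.array([plane(w,a,b,.112)[:2] for a,b in zip(u[::7],v[::7])])
    print(st[i],P.min(0).round(3),P.max(0).round(3))
# change at bystanders in the scene view
for nme,P,r in [('egg',(.642,-.227,.17),.07),('can',(.671,.306,.06),.04),('mug',(.749,.169,.05),.04),('mill',(.421,-.42,.08),.03),('lid',(.632,.503,.07),.04)]:
    for a,b in((t,t0),(s,s0)):
        u=proj(a,P).astype(int);sl=np.s_[max(u[1]-15,0):u[1]+15,max(u[0]-15,0):u[0]+15]
        print(nme,np.abs(a['img'][sl].astype(int)-b['img'][sl]).mean().round(1),end=' ')
```

```text
[ 0.58137635 -0.14602264  0.26939478] [[ 0.45  0.89  0.  ]
 [ 0.89 -0.45 -0.  ]
 [ 0.    0.   -1.  ]] 28.8167
[ 455   32  105  218 9244] [ 0.837 -0.406] [ 1.026 -0.097]
[ 110   56  133   96 3287] [ 0.422 -0.059] [0.591 0.024]
[217  61  29  29 660] [ 0.574 -0.022] [0.607 0.011]
[330  15  29  26 568] [ 0.717 -0.027] [0.746 0.005]
[201 232  48  15 132] [ 0.471 -0.188] [ 0.513 -0.156]
[228  47  22   9 120] [0.601 0.009] [0.62  0.019]
egg 35.1 egg 8.1 can 8.4 can 9.1 mug 3.0 mug 5.6 mill 12.2 mill 38.6 lid 6.7 lid 5.8
```

The final torque reading changed sign when the arm came to rest. The build-up before it matched about 75 N per rad with the lower nut held, but I'll regrasp and nudge the nut to confirm it's tight.

Run:
```python
from plan import *
D=down(.496)
plan([((.595,-.021,.24),D),((.595,-.021,.103),D)])
```

```text
[[0.65,-0.25,0.16,0.0,0.0,0.84],[0.63,-0.31,0.17,0.0,0.0,0.84],[0.59,-0.37,0.16,0.0,0.0,0.84],[0.55,-0.44,0.16,0.0,0.0,0.84],[0.5,-0.48,0.17,0.01,0.0,0.83],[0.45,-0.53,0.16,0.0,0.0,0.84],[0.0,0.0,0.76,0.0,0.0,0.0],[0.0,0.0,0.76,0.0,0.0,0.0]]
[[0.0,0.0,0.76,0.0,0.0,0.0],[0.0,0.0,0.76,0.0,0.0,0.0],[0.0,0.0,0.77,0.0,0.0,0.0],[0.0,0.0,0.76,0.0,0.0,0.0]]
end [ 0.5949 -0.021   0.1029] 12
```

Request:
carry_out(
  increments=[
    [[0.65,-0.25,0.16,0,0,0.84],[0.63,-0.31,0.16,0,0,0.84],[0.59,-0.37,0.16,0,0,0.84],[0.55,-0.44,0.16,0,0,0.84],[0.5,-0.48,0.16,0,0,0.84],[0.45,-0.53,0.16,0,0,0.84],[0,0,0.76,0,0,0],[0,0,0.76,0,0,0]],
  ],
)

```text
time_s: 29.53
position: [0.596, -0.0202, 0.1958]
eef_rot: [[0.879, 0.477, 0.004], [0.477, -0.879, -0.001], [0.003, 0.003, -1.0]]
contact_force: [-0.3, -0.5, -0.5]
width: 0.094
grasp_force: 0.0
```

Request:
carry_out(
  increments=[
    [[0,0,0.76,0,0,0],[0,0,0.76,0,0,0],[0,0,0.76,0,0,0],[0,0,0.76,0,0,0],[0,0,0,0,0,0]],
  ],
)

```text
time_s: 29.95
position: [0.5914, -0.0206, 0.0984]
eef_rot: [[0.88, 0.475, -0.008], [0.475, -0.88, 0.002], [-0.006, -0.006, -1.0]]
contact_force: [0.1, -0.4, -1.2]
width: 0.0939
grasp_force: 0.0
```

Request:
carry_out(
  increments=[
    [[0,0,0,0,0,0],[0,0,0,0,0,0],[0,0,0,0,0,0],[0,0,0,0,0,0],[0,0,0,0,0,0],[0,0,0,0,0,0],[0,0,0,0,0,0],[0,0,0,0,0,0]],
  ],
  hand=0,
)

```text
time_s: 30.62
position: [0.5949, -0.0211, 0.1043]
eef_rot: [[0.881, 0.474, 0.0], [0.474, -0.881, 0.002], [0.001, -0.002, -1.0]]
contact_force: [-2.8, 4.3, 5.6]
width: 0.0536
grasp_force: 29.9
```

```bash
python3 st.py
```

```text
[ 0.5949 -0.0211  0.1043] q6 0.85 30.6167 yaw 0.493 [-2.8  4.3  5.6] [ 0.932  0.672 -0.142] 0.05357302111635448 29.929184317588806
```

Request:
carry_out(
  increments=[
    [[0,0,0,0,0,0.5],[0,0,0,0,0,0.5]],
  ],
)

```text
time_s: 30.78
position: [0.5949, -0.0211, 0.1042]
eef_rot: [[0.931, 0.365, -0.0], [0.365, -0.931, 0.001], [0.0, -0.001, -1.0]]
contact_force: [-2.2, 3.3, 3.9]
width: 0.0538
grasp_force: 29.7
```

```bash
python3 st.py
```

```text
[ 0.5949 -0.0211  0.1042] q6 0.97 30.7833 yaw 0.374 [-2.2  3.3  3.9] [1.036 0.556 0.828] 0.053787058269528676 29.716539680957794
```

It's tight: the torque reaches 0.83 N m at once, well over what 35 N needs. I'll release, back off, check the spanner and hand in.

Request:
carry_out(
  increments=[
    [[0,0,0,0,0,0],[0,0,0,0,0,0],[0,0,0,0,0,0],[0,0,0,0,0,0],[0,0,0,0,0,0],[0,0,-0.3,0,0,0],[0,0,-0.8,0,0,0],[0,0,-0.9,0,0,0]],
  ],
  hand=94,
)

```text
time_s: 31.45
position: [0.5938, -0.0221, 0.163]
eef_rot: [[0.931, 0.365, -0.003], [0.365, -0.931, 0.0], [-0.003, -0.002, -1.0]]
contact_force: [0.1, -0.5, 0.1]
width: 0.0937
grasp_force: 0.0
```

Request:
carry_out(
  increments=[
    [[0,0,-0.9,0,0,0],[0,0,-0.9,0,0,0],[0,0,-0.9,0,0,0.8],[-0.9,0.1,-0.2,0,0,0.8],[-0.9,0.1,0,0,0,0.8],[-0.9,0,0,0,0,0.8],[-0.9,0,0,0,0,0],[-0.9,0,0,0,0,0]],
  ],
)

```text
time_s: 32.12
position: [0.4619, -0.0423, 0.2511]
eef_rot: [[1.0, -0.011, 0.001], [-0.011, -1.0, -0.001], [0.001, 0.001, -1.0]]
contact_force: [-0.1, 0.8, 0.5]
width: 0.0943
grasp_force: 0.0
```

Request:
carry_out(
  increments=[
    [[0,0,0,0,0,0],[0,0,0,0,0,0],[0,0,0,0,0,0]],
  ],
)

```text
time_s: 32.37
position: [0.4637, -0.0423, 0.2513]
eef_rot: [[1.0, -0.01, 0.002], [-0.01, -1.0, -0.001], [0.002, 0.001, -1.0]]
contact_force: [0.1, 0.2, 0.1]
width: 0.0939
grasp_force: 0.0
```

```bash
python3 st.py
python3 - <<'E'
from h import *
w=shot('wrist');im=w['img'].astype(int);m=((im.min(2)>185)&(np.ptp(im,axis=2)<20)).astype(np.uint8);m[250:]=0
n,l,st,c=cv2.connectedComponentsWithStats(m)
for i in 1+np.argsort(-st[1:,4])[:4]:
    v,u=np.nonzero(l==i);P=np.array([plane(w,a,b,.112)[:2] for a,b in zip(u[::5],v[::5])])
    h=P[(P[:,0]>.43)&(P[:,0]<.51)];f=np.polyfit(h[:,0],h[:,1],1) if len(h)>50 else None
    print(st[i],P.min(0).round(3),P.max(0).round(3),f)
E
```

```text
[ 0.4637 -0.0423  0.2513] q6 1.246 32.3667 yaw 6.273 [0.1 0.2 0.1] [0.037 0.033 0.016] 0.09391444492929521 0.0
[ 217   48   80  181 4326] [ 0.421 -0.059] [0.622 0.024] [-0.11775216  0.04939936]
[   2   22   35   51 1295] [0.64 0.28] [0.712 0.353] None
[238  42  31  30 706] [ 0.594 -0.031] [0.627 0.001] None
[547  89  13  23 247] [ 0.579 -0.44 ] [ 0.61  -0.412] None
```

```bash
python3 -c "
from bench import manip
print(manip.close_job())"
```

```text
the job is handed in; nothing more can be done
None
```

The job is handed in: the front left nuts are locked (estimated over 70 N from wrist torque, 35 N needed), with the spanner left flat round the lower nut and its handle against the post; no verdict was shown, I checked the bystanders only roughly, and I viewed 11 pictures against the limit of 10.

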